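Charge the deburring tumbler, close it and wind its run timer

TASK

Take the blue lid off the deburring tumbler and set it aside, then use the scoop to carry all the cut metal slugs from the steel catch tray into the tumbler's bowl; their burrs are sharp, so do not handle them with the fingers. Once every slug is in the bowl, put the lid back on so that it sits flat and fully home, and only then wind the brass timer key clockwise, a part turn at a time, until it comes up against its stop. Leave the scoop lying the right way up with its pan on the black rubber mat where it came from, and do not disturb the white pot, the jar or the steel weight.

Things in the scene. Friction and masses are not known exactly. Their poses are not given: they have to be found in the camera images.
- tumbler: bench deburring tumbler, fixed: white casting 360 mm (along its x) by 200 mm, deck 50 mm high. Origin: centre of its footprint on the bench; z up; its +x end carries the bowl (80 mm from the origin), its -x end the timer and key (115 mm from the origin).
- bowl_rim (a point): centre of the mouth of the round orange bowl, at rim height (158 mm over the bench). Mouth 168 mm inside diameter, wall 4 mm, 147 mm inside diameter at the bed.
- bowl_floor (a point): centre of the bowl's floor, 70 mm below the rim: a fixed bed of small tan media with a blunt centre cone 32 mm high, 40 mm wide at its foot.
- lid_grip (a point): middle of the handle bar of the loose blue lid (about 0.3 kg; on the bowl at the start). Bar: along this point's y, 90 mm long, 14 mm thick, 14 mm high, joined to the lid at its ends (66 mm free between, 25 mm of air below it). z is the lid's up. The point is 38 mm above lid_seat.
- lid_seat (a point): centre of the underside of the lid's flange (186 mm across, 6 mm thick), which rests on the bowl's rim: seated, it coincides with bowl_rim. Below it a plug centres the lid in the bowl: 154 mm across, tapering to 140 mm, 12 mm deep. With the lid lying on the bench this point is 12 mm up. The bench right (-y) of the timer is clear for it.
- winder (a joint): turn of the brass timer key in rad: 0 to 1 at the start, grows clockwise seen from above, stop at 6.6 (fully wound). The spring needs about 0.10 N m at the start rising to 0.16 N m at the stop; a friction brake holds the key wherever it is let go, but turning it back unwinds it. The axis is vertical.
- key_grip (a point): middle of the brass key's upright wing, on the key's axis: 50 mm long along this point's x (turns with the key), 10 mm thick along its y, 24 mm high, centred 92 mm over the bench and 34 mm over the timer's dial. The wing stands free: 22 mm from its lower edge to the dial.
- tray_floor (a point): steel catch tray, fixed: point on its floor (4 mm over the bench), on the centre line, at the foot of the upright far wall; x along the tray to that wall, z up. Flat floor x = -190 to 0 mm, 68 mm wide; sides slope outwards at 60 degrees from level, 45 mm high; far wall 56 mm high; near wall (x = -190 mm) only 20 mm high.
- slug0_mid (a point): centre of a metal slug (steel, brass, copper or aluminium colour), a cylinder of 16 mm diameter and 22 mm length along this point's x, about 30 g, in the tray at the start; 4 to 7 are present (None if absent).
- slug1_mid (a point): centre of a metal slug (steel, brass, copper or aluminium colour), a cylinder of 16 mm diameter and 22 mm length along this point's x, about 30 g, in the tray at the start; 4 to 7 are present (None if absent).
- slug2_mid (a point): centre of a metal slug (steel, brass, copper or aluminium colour), a cylinder of 16 mm diameter and 22 mm length along this point's x, about 30 g, in the tray at the start; 4 to 7 are present (None if absent).
- slug3_mid (a point): centre of a metal slug (steel, brass, copper or aluminium colour), a cylinder of 16 mm diameter and 22 mm length along this point's x, about 30 g, in the tray at the start; 4 to 7 are present (None if absent).
- slug4_mid (a point): centre of a metal slug (steel, brass, copper or aluminium colour), a cylinder of 16 mm diameter and 22 mm length along this point's x, about 30 g, in the tray at the start; 4 to 7 are present (None if absent).
- slug5_mid (a point): centre of a metal slug (steel, brass, copper or aluminium colour), a cylinder of 16 mm diameter and 22 mm length along this point's x, about 30 g, in the tray at the start; 4 to 7 are present (None if absent).
- slug6_mid (a point): centre of a metal slug (steel, brass, copper or aluminium colour), a cylinder of 16 mm diameter and 22 mm length along this point's x, about 30 g, in the tray at the start; 4 to 7 are present (None if absent).
- mat: black rubber mat, fixed, 270 mm (along its x) by 130 mm, 3 mm thick; origin at the centre of its underside; the scoop's place.
- scoop_pan (a point): centre of the loose scoop's pan floor (scoop 0.16 kg), on its upper face, 2 mm above the underside; x points to the open front. Flat floor x = -40 to 50 mm, its last 25 mm tapering to a thin edge, 60 mm wide; sides slope outwards at 60 degrees, 26 mm high, from x = -40 to 40 mm; closed back. The pan runs along the tray's floor with 4 mm to spare each side.
- scoop_grip (a point): middle of the scoop's blue handle, the place to hold it: 90 mm behind and 75 mm above scoop_pan. The handle rises backwards from the pan's back at 45 degrees, 110 mm long, 16 mm wide (along y, flat upright sides), 18 mm deep. Axes as the pan's.
- pot: small white plastic pot with a blue cap, 62 mm wide, 60 mm high, loose bystander; origin under its base.
- weight: stainless specimen weight, 34 mm wide, 45 mm high, loose bystander; origin under its base.
- jar: amber glass jar with a black lid, 70 mm wide, 75 mm high, loose bystander; origin under its base.
Not all that is in view belongs to the job. Of the things that look like the part that bears lid_grip, the middle-sized one is meant.

How it is judged (in metres and radians):
On the way, in this order (a step that is already met when the one before it is completed fails the run):
1. the lid has been taken off the bowl and set aside (horizontal distance between lid_grip and bowl_rim above 0.16 m), for 0.2 s.
2. a load of slugs rides in the scoop's pan, lifted clear of the tray (((x of slug0_mid in the frame of scoop_pan between -0.042 and 0.05 m and y of slug0_mid in the frame of scoop_pan between -0.042 and 0.042 m and z of slug0_mid in the frame of scoop_pan between 0 and 0.045 m and height (world z) of slug0_mid above 0.07 m) or (x of slug1_mid in the frame of scoop_pan between -0.042 and 0.05 m and y of slug1_mid in the frame of scoop_pan between -0.042 and 0.042 m and z of slug1_mid in the frame of scoop_pan between 0 and 0.045 m and height (world z) of slug1_mid above 0.07 m) or (x of slug2_mid in the frame of scoop_pan between -0.042 and 0.05 m and y of slug2_mid in the frame of scoop_pan between -0.042 and 0.042 m and z of slug2_mid in the frame of scoop_pan between 0 and 0.045 m and height (world z) of slug2_mid above 0.07 m) or (x of slug3_mid in the frame of scoop_pan between -0.042 and 0.05 m and y of slug3_mid in the frame of scoop_pan between -0.042 and 0.042 m and z of slug3_mid in the frame of scoop_pan between 0 and 0.045 m and height (world z) of slug3_mid above 0.07 m) or (x of slug4_mid in the frame of scoop_pan between -0.042 and 0.05 m and y of slug4_mid in the frame of scoop_pan between -0.042 and 0.042 m and z of slug4_mid in the frame of scoop_pan between 0 and 0.045 m and height (world z) of slug4_mid above 0.07 m) or (x of slug5_mid in the frame of scoop_pan between -0.042 and 0.05 m and y of slug5_mid in the frame of scoop_pan between -0.042 and 0.042 m and z of slug5_mid in the frame of scoop_pan between 0 and 0.045 m and height (world z) of slug5_mid above 0.07 m) or (x of slug6_mid in the frame of scoop_pan between -0.042 and 0.05 m and y of slug6_mid in the frame of scoop_pan between -0.042 and 0.042 m and z of slug6_mid in the frame of scoop_pan between 0 and 0.045 m and height (world z) of slug6_mid above 0.07 m))), for 0.2 s.
3. every slug lies in the bowl (horizontal distance between each of slug0_mid, slug1_mid, slug2_mid, slug3_mid, slug4_mid, slug5_mid, slug6_mid and bowl_floor below 0.082 m and z of slug0_mid in the frame of bowl_floor between 0 and 0.06 m and z of slug1_mid in the frame of bowl_floor between 0 and 0.06 m and z of slug2_mid in the frame of bowl_floor between 0 and 0.06 m and z of slug3_mid in the frame of bowl_floor between 0 and 0.06 m and z of slug4_mid in the frame of bowl_floor between 0 and 0.06 m and z of slug5_mid in the frame of bowl_floor between 0 and 0.06 m and z of slug6_mid in the frame of bowl_floor between 0 and 0.06 m), for 0.3 s.
4. the lid sits home on the loaded bowl while the key is still unwound (all of step 3 and horizontal distance between lid_seat and bowl_rim below 0.015 m and z of lid_seat in the frame of bowl_rim below 0.003 m and angle between lid_grip's own z axis and vertical below 0.06 rad and value of joint winder below 1.4 rad), for 0.3 s.
5. the key has been wound up to its stop (value of joint winder above 6.3 rad), for 0.2 s.
At the end, for the whole second after the job is handed in: Every slug present is in the bowl; the lid sits on the rim (centred to 15 mm, flange within 3 mm of the rim, tilt under 0.06 rad); the key is at 6.3 rad or more (stop 6.6); the scoop lies upright with the middle of its pan on the mat, 10 mm or more inside its edge; lid and scoop at rest (all of step 3 and horizontal distance between lid_seat and bowl_rim below 0.015 m and z of lid_seat in the frame of bowl_rim below 0.003 m and angle between lid_grip's own z axis and vertical below 0.06 rad and value of joint winder above 6.3 rad and x of scoop_pan in the frame of mat between -0.125 and 0.125 m and y of scoop_pan in the frame of mat between -0.055 and 0.055 m and z of scoop_pan in the frame of mat below 0.012 m and angle between scoop_pan's own z axis and vertical below 0.15 rad and linear speed of each of scoop, lid below 0.02 m/s); the robot touches nothing.
It fails at once if a slug is pinched or pushed hard with the fingers (over 3 N) (contact force between the fingers and slug0 above 3 N or contact force between the fingers and slug1 above 3 N or contact force between the fingers and slug2 above 3 N or contact force between the fingers and slug3 above 3 N or contact force between the fingers and slug4 above 3 N or contact force between the fingers and slug5 above 3 N or contact force between the fingers and slug6 above 3 N).
It fails at once if the pot, weight or jar is shifted more than 30 mm or knocked over (distance of any of pot, weight, jar from where it was at the start of the episode above 0.03 m or angle between any of pot, weight, jar's own z axis and vertical above 0.5 rad).
Of slug0, slug1, slug2, slug3, slug4, slug5, slug6 only 4 to 7 are there at a start; the rules pass over those that are not, and their reading is None.
At some moment in a run one of scoop, lid may be knocked a few centimetres aside while the robot is not near it.
It also fails if it takes over 210 s, if anything falls off the work surface, if the arm or the gripper's body presses on something with over 40 N, if the wrist force passes 120 N, or if a joint passes its speed limit or range.

ROBOT

A 6-joint arm with a two-finger parallel gripper is mounted at the origin on the work surface. World frame = base frame: x ahead of the robot, y to its left, z up, the work surface at z = 0. Lengths are in mm, angles in degrees, forces in N, time in s.
With the tool pointing down it reaches from about 350 to 850 mm from the base axis. Payload 8.1 kg.
Tool frame: the origin (TCP) lies midway between the tips of the shut fingers; the grasp point (between the pads) lies 19 mm behind it; x points along the fingers, y is the direction in which the jaws open and shut, and the axes are right-handed (so a half turn about x gives the same grasp; the last joint's range is limited). The gripper opens to 85 mm and grips with 20 to 120 N. Pads are 22 mm wide; open, the fingers measure 114 mm over their backs; the gripper's body (76 mm by 85 mm) begins 54 mm behind the grasp point. The pads swing forward as they close: fully open they stand 13 mm farther back than shut.
Start: joints at [68.216, 7.471, 85.268, -0, 87.261, -4.893], TCP at [174.307, 574.127, 231.292] pointing down, gripper open.
Joint ranges: [-169.43, 169.43], [-51.17, 129.36], [1.28, 143.12], [-76.62, 256.62], [0, 156.53], [-152.29, 152.29]. Speed limits (degrees/s): [136.94, 136.94, 159.86, 180, 180, 180].

INTERFACE

Orientations are given as [roll, pitch, yaw] about the fixed x, y, z axes, in that order (R = Rz(yaw) Ry(pitch) Rx(roll)).
In Python, from bench import r gives the robot as it stands.
- The arm moves only by the tool move_arm, never from a script. Its argument "deltas" is a list of rows, each a list of 2 entries, a list of its own where there are three numbers: the shift along the tool's x, y, z in mm, then the turn about the tool's x in degrees. A call has 1 to 12 rows; each row is the pose to reach, as a shift and turn from the pose measured when the call began, along the tool's axes at that moment; what a row does not reach only later rows make up. A row lasts 1/8 s, in which the tool goes at most 62.5 mm and 10.7 degrees, less where a joint would pass 70% of its speed; a pose out of reach is approached as far as the arm can. A call with a gripper value outside its range is refused whole. "jaw" is the opening, from -1 (shut) to 1 (fully open), set as the call begins (left out, the last holds). The fingers move at their own pace and stop on an object; "squeeze" is the grip in N (left out, the last holds). Time passes only in rows, so rows that repeat a pose let the fingers close. It gives the time, the measured TCP pose, the force and the opening at its end, in the units of the state.
- r.sense(): the state, without advancing time (a new reading comes with each control period).
- r.snapshot(name): name is "scene" or "top" or "wrist"; returns (picture, depth): 384x512x3 uint8, red, green, blue; 384x512 float32, mm along the optical axis (not along the pixel's ray), 0 where there is no reading.
- r.get_calibration(name): a dict with "fovy" (degrees; the focal length in pixels is half the picture's height over the tangent of half this angle, whatever the lens; pixels are square), "cx", "cy" (the principal point, pixels), "position" and "attitude" of the camera in the world; the wrist camera has in their place "tool_from_camera" (4x4, takes a point from camera to tool coordinates, whose origin is the TCP and whose axes are the tool frame's). Camera axes: x right, y down, z forward; pixel columns grow to the right and rows downward; lengths in mm; the calibration is good to about 2 mm. A picture is of the moment at which its call begins: read the wrist's pose just before it. get_calibration takes no time and is no camera call.
- r.hand_in(): hands the job in, once; it reports no verdict.
The state is a dict: "time": time; "joint_pos": joint angles; "qd": joint speeds; "joint_efforts": joint torques, N m; "tool_pos": TCP position; "tcp_rot": TCP orientation; "ft_force": force on the tool from outside, world axes, zero at the start; "wrist_torque": the same for the moment, N m; "finger_gap": finger opening in mm.
Only numpy, scipy, OpenCV 4.12 (cv2) and the standard library are available. Lean on these libraries where they do the work, as an engineer would, in place of code of your own. Each camera call takes 0.05 s, during which the arm holds its last target. There are 200 camera calls.

## Working session

There is one attempt and no reset: what is moved stays moved. The work goes in short steps, Python scripts to look and compute and a tool call to move; the robot and the scene stay as the last step left them, time stands still between calls to the robot, and variables do not carry over. Pictures are saved under pics/ and viewed, about 12 in all and at most 16, crops included, and the job is handed in when it is done.

Besides the shell and the picture viewer there is one more tool, called after ">>>" in YAML: its name, and indented under it one key for each argument. move_arm: Moves the arm, as the interface text tells. Its arguments: {"type":"object","properties":{"deltas":{"type":"array","items":{"type":"array"}},"jaw":{"type":"number"},"squeeze":{"type":"number"}},"required":["deltas"]}

```bash
mkdir -p pics; ls; cat > h.py <<'E'
import numpy as np, cv2
from bench import r
from scipy.spatial.transform import Rotation as R
def rot(s): return R.from_euler('xyz',s['tcp_rot'],degrees=True).as_matrix()
def campose(n,s=None):
    c=r.get_calibration(n); f=192/np.tan(np.radians(c['fovy']/2))
    if n=='wrist':
        s=s or r.sense(); T=np.array(c['tool_from_camera']); Rt=rot(s)
        return f,c['cx'],c['cy'],Rt@T[:3,:3],Rt@T[:3,3]+np.array(s['tool_pos'])
    a=c['attitude']; a=np.array(a)
    M=a if a.shape==(3,3) else R.from_euler('xyz',a,degrees=True).as_matrix()
    return f,c['cx'],c['cy'],M,np.array(c['position'])
def cloud(n,d,s=None):
    f,cx,cy,M,p=campose(n,s); v,u=np.mgrid[:384,:512]
    P=np.stack([(u-cx)/f*d,(v-cy)/f*d,d],-1)@M.T+p
    P[d==0]=np.nan; return P
def snap(n,save=None,scale=1):
    s=r.sense(); im,d=r.snapshot(n); P=cloud(n,d,s)
    if save: cv2.imwrite('pics/'+save,cv2.resize(im[:,:,::-1],None,fx=scale,fy=scale))
    np.savez('/tmp/'+n+'.npz',im=im,P=P); return im,P
E
python3 - <<'E'
from h import *
for n in('scene','top','wrist'): print(r.get_calibration(n)); im,P=snap(n,n+'0.png',1.0)
a=[cv2.imread(f'pics/{n}0.png') for n in('scene','top')]
print(r.sense())
cv2.imwrite('pics/a.png',cv2.resize(a[0],(800,600)));cv2.imwrite('pics/b.png',cv2.resize(a[1],(800,600)))
E
```

```text
pics
{'fovy': 42.40496946099307, 'cx': 257.6405958503906, 'cy': 188.1785945425117, 'position': array([1664.52702627, -146.50807122,  961.23196827]), 'attitude': array([-126.34715911,   -0.37525557,   81.94058647])}
{'fovy': 51.00915617869502, 'cx': 251.30383257086365, 'cy': 194.98742907078943, 'position': array([ 341.033741  ,   19.67447103, 1261.17466636]), 'attitude': array([-169.78396387,    1.38203981,  -89.37372234])}
{'fovy': 63.51312056058298, 'cx': 255.64412885197726, 'cy': 191.69575304086618, 'tool_from_camera': array([[ 1.34044988e-04, -3.16012633e-01,  9.48754973e-01,
        -1.41310594e+02],
       [ 9.99999486e-01,  9.95824363e-04,  1.90405494e-04,
         2.05078493e-01],
       [-1.00496386e-03,  9.48754459e-01,  3.16012604e-01,
        -8.10904450e+01],
       [ 0.00000000e+00,  0.00000000e+00,  0.00000000e+00,
         1.00000000e+00]])}
{'time': 0.15, 'joint_pos': array([ 6.82184689e+01,  7.50363488e+00,  8.53146357e+01,  9.13337518e-04,
        8.72608536e+01, -4.89329640e+00]), 'qd': array([-0.06339235, -0.13786792, -0.16457286, -0.04034701,  0.02498072,
       -0.062836  ]), 'joint_efforts': array([ 7.57798098e-04, -5.70059967e+01, -5.01161385e+01, -2.41730813e-04,
        9.60102218e-03,  4.72335302e-06]), 'tool_pos': array([174.12580639, 573.74843948, 230.50437384]), 'tcp_rot': array([ -95.55383752,   89.92087053, -112.44211653]), 'ft_force': array([ 0.43133755, -0.48819225,  0.60154387]), 'wrist_torque': array([-0.07100446,  0.00641736,  0.03033309]), 'finger_gap': 85.2890383282328}
```

View pics/a.png

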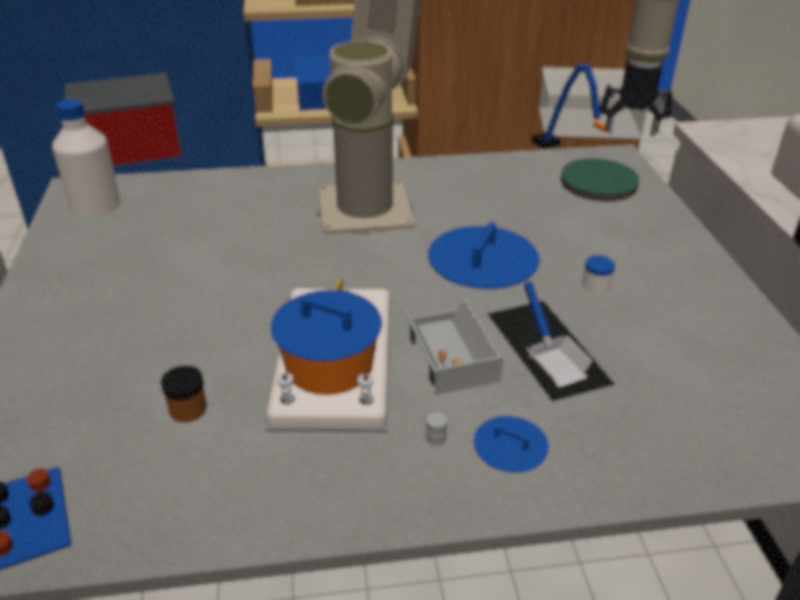

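View pics/b.png

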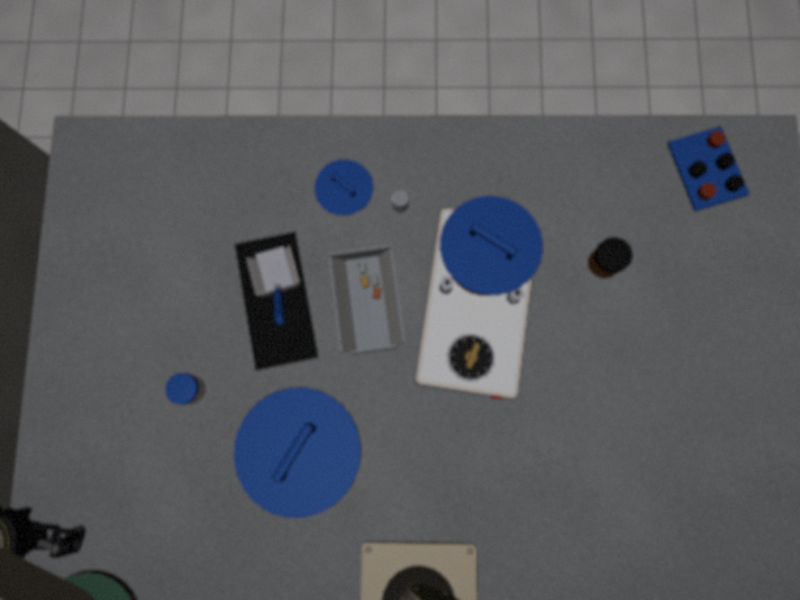

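The three lids in the top view are at (344,187) small, (491,245) middle, sitting on the orange bowl, and (298,452) large. The middle one fits the description. Slugs lie in the tray near (365,280). I'll measure the fixtures and confirm with a crop.

```bash
python3 - <<'E'
from h import *
z=np.load('/tmp/top.npz'); im,P=z['im'],z['P']
hsv=cv2.cvtColor(im,cv2.COLOR_RGB2HSV); H,S,V=[hsv[...,i].astype(int) for i in range(3)]
X,Y,Z=[P[...,i] for i in range(3)]
blue=(H>100)&(H<125)&(S>150)
n,l,st,c=cv2.connectedComponentsWithStats(blue.astype(np.uint8))
for i in range(1,n):
    if st[i,4]>60:
        q=P[l==i]; print('blue',c[i].round(),st[i,4],np.nanmedian(q,0).round(), np.nanmin(q,0).round(),np.nanmax(q,0).round())
def rect(m,name):
    q=P[m][:,:2]; q=q[~np.isnan(q).any(1)].astype(np.float32); print(name,len(q),cv2.minAreaRect(q),np.nanmedian(Z[m]))
v,u=np.mgrid[:384,:512]
rect((V<60)&(u>145)&(u<210)&(v>140)&(v<245)&(Z<15),'mat')
rect((Z>40)&(Z<62)&(u>260)&(u<350)&(v>130)&(v<262)&(V>150),'deck')
rect((Z>35)&(u>200)&(u<265)&(v>150)&(v<235),'traytop')
rect((u>203)&(u<262)&(v>150)&(v<235)&(Z>8),'tray>8')
for nm,(a,b) in dict(pot=(116,248),weight=(256,128),jar=(391,162)).items():
    print(nm,np.nanmedian(P[b-4:b+5,a-4:a+5].reshape(-1,3),0).round())
key=(H>12)&(H<35)&(S>110)&(u>285)&(u<320)&(v>212)&(v<245)
rect(key,'key')
q=P[(Z>185)&(u>270)&(u<360)&(v>110)&(v<200)]; print('bar?',len(q),cv2.minAreaRect(q[:,:2].astype(np.float32)),np.median(q,0))
# floor height hist in tray
cv2.imwrite('pics/c.png',np.hstack([cv2.resize(im[110:200,270:360,::-1],(400,400)),cv2.resize(im[145:235,195:285,::-1],(400,400))]))
E
```

```text
blue [451. 108.] 1199 [ 857. -589.   12.] [ 772. -677.    4.] [ 942. -523.   38.]
blue [220. 119.] 975 [815. 158.  13.] [759. 101.   5.] [875. 217.  41.]
blue [314. 157.] 3115 [ 647. -126.  165.] [ 561. -217.  158.] [740. -40. 207.]
blue [178. 197.] 144 [544. 269.  84.] [512. 253.  -1.] [585. 298. 120.]
blue [116. 248.] 296 [394. 453.  61.] [367. 426.  55.] [421. 480.  67.]
blue [190. 289.] 5123 [275. 232.  24.] [156. 115.  15.] [395. 355.  83.]
mat 2368 ((577.6226196289062, 293.9661865234375), (268.7519836425781, 130.5701904296875), 12.655518531799316) 3.3827051116513758
deck 3222 ((568.7091674804688, -114.30464172363281), (189.52719116210938, 345.435302734375), 81.68601989746094) 49.89240203534257
traytop 619 ((575.318115234375, 104.45355224609375), (195.49124145507812, 127.14889526367188), 8.508180618286133) 46.30025608299252
tray>8 1587 ((572.8994750976562, 107.86250305175781), (204.751708984375, 145.42088317871094), 3.969963312149048) 28.789871828754258
pot [394. 453.  60.]
weight [775.  39.  44.]
jar [ 658. -370.   76.]
key 108 ((459.626708984375, -99.14314270019531), (24.985515594482422, 47.560001373291016), 75.28279113769531) 96.52139773555007
bar? 187 ((651.6607055664062, -126.8602294921875), (89.12440490722656, 14.098742485046387), 56.029850006103516) [ 650.2055402  -126.89599014  202.21980198]
```

View pics/c.png

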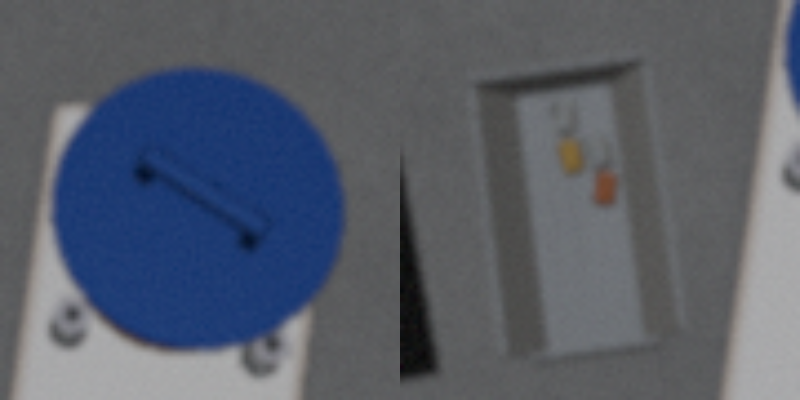

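Confirmed: the middle lid is the one on the bowl at crop (200,210). The tray shows slugs at crop (565,115), (570,155), (605,150) and (605,188). Next is the lid grasp.

```bash
cat >> h.py <<'E'
def delta(p,yaw=None,s=None):
    """tool-axis shift and turn to reach TCP p with jaw axis at world yaw (mod 180)"""
    s=s or r.sense(); M=rot(s); d=M.T@(np.array(p,float)-s['tool_pos'])
    y0=np.degrees(np.arctan2(M[1,1],M[0,1])); t=0
    if yaw is not None: t=-((yaw-y0+90)%180-90)
    print('p',np.round(p),'shift',d.round(1),'turn',round(t,1),'| jaw yaw now',round(y0,1),'q6',round(s['joint_pos'][5],1),'q1',round(s['joint_pos'][0],1))
E
python3 - <<'E'
from h import *
s=r.sense(); print(rot(s).round(3))
delta([174,574,300],None); delta([651,-127,290],146); delta([651,-127,290],-34)
E
```

```text
[[-0.001  0.291  0.957]
 [-0.001  0.957 -0.291]
 [-1.    -0.001 -0.   ]]
p [174 574 300] shift [-69.5   0.1  -0.2] turn 0 | jaw yaw now 73.1 q6 -4.9 q1 68.2
p [ 651 -127  290] shift [ -58.9 -532.1  659.9] turn -72.9 | jaw yaw now 73.1 q6 -4.9 q1 68.2
p [ 651 -127  290] shift [ -58.9 -532.1  659.9] turn -72.9 | jaw yaw now 73.1 q6 -4.9 q1 68.2
```

>>> move_arm:
  deltas:
    - [[-65, -45, 55], 9]
    - [[-65, -90, 111], 18]
    - [[-65, -135, 167], 27]
    - [[-65, -180, 223], 36]
    - [[-65, -225, 279], 45]
    - [[-65, -270, 335], 54]
    - [[-65, -315, 390], 63]
    - [[-65, -360, 446], 72]
    - [[-65, -405, 502], 81]
    - [[-65, -450, 558], 90]
    - [[-65, -495, 614], 99]
    - [[-62, -532, 660], 107]
  jaw: 1

```text
time: 1.65
tool_pos: [586.7, -33.2, 294.9]
tcp_rot: [15.7, 89.9, -108.5]
ft_force: [0.5, -0.3, 0.4]
finger_gap: 85.4
```

```bash
cat > lid.py <<'E'
from h import *
import sys
zmin=float(sys.argv[1]); 
im,P=snap('wrist')
hsv=cv2.cvtColor(im,cv2.COLOR_RGB2HSV); m=(hsv[...,0]>95)&(hsv[...,0]<130)&(hsv[...,1]>110)&(P[...,2]>zmin)
q=P[m]; (c,wh,a)=cv2.minAreaRect(q[:,:2].astype(np.float32)); print('bar',len(q),c,wh,a,'z',np.percentile(q[:,2],[5,50,95]).round(1)); print({k:np.round(v,1) for k,v in r.sense().items() if k in('time','tool_pos','tcp_rot','joint_pos')})
E
python3 lid.py 190; python3 -c "
from h import *
delta([650,-127,178],-34)"
```

```text
bar 3674 (604.7089233398438, -50.6513671875) (63.93034362792969, 196.70819091796875) 38.954795837402344 z [196.5 344.8 378. ]
{'time': np.float64(1.7), 'joint_pos': array([-8.7,  5. , 81.5, -0.3, 93.5, 26.1]), 'tool_pos': array([588.9, -39.7, 292.7]), 'tcp_rot': array([  17.1,   89.7, -107.7])}
p [ 650 -127  178] shift [115.1  99.8  36.2] turn -0.8 | jaw yaw now -34.8 q6 26.1 q1 -8.7
```

>>> move_arm:
  deltas:
    - [[0, 50, 18], -0.8]
    - [[0, 100, 36], -0.8]
    - [[0, 100, 36], -0.8]
    - [[0, 100, 36], -0.8]
    - [[0, 100, 36], -0.8]

```text
time: 2.33
tool_pos: [650.2, -125.2, 293.7]
tcp_rot: [23.9, 89.7, -100.1]
ft_force: [0.5, -0.1, 0.3]
finger_gap: 85.4
```

```bash
sed -i "s/(P\[...,2\]>zmin)/(P[...,2]>zmin)\&(P[...,2]<zmin+25)/" lid.py; python3 lid.py 192; python3 -c "
from h import *
delta([650,-127,178],-34)"
```

```text
bar 1843 (650.3256225585938, -125.37753295898438) (89.13961029052734, 13.808115005493164) 56.574462890625 z [198.6 201.7 202.9]
{'time': np.float64(2.4), 'joint_pos': array([-15.2,  16.3,  68.8,  -0.3,  94.9,  18.7]), 'tool_pos': array([ 650.3, -125.1,  293.9]), 'tcp_rot': array([ 28.6,  89.7, -95.4])}
p [ 650 -127  178] shift [115.9   0.6   1.2] turn 0.1 | jaw yaw now -33.9 q6 18.7 q1 -15.2
```

>>> move_arm:
  deltas:
    - [[50, 0, 0], 0]
    - [[95, 0, 0], 0]
    - [[116, 0, 0], 0]
    - [[116, 0, 0], 0]
    - [[116, 0, 0], 0]

```text
time: 3.0
tool_pos: [651.4, -125.8, 180.7]
tcp_rot: [61.8, 89.6, -62.1]
ft_force: [-0.5, -0.3, 0.6]
finger_gap: 85.3
```

>>> move_arm:
  deltas:
    - [[0, 0, 0], 0]
    - [[0, 0, 0], 0]
    - [[0, 0, 0], 0]
    - [[0, 0, 0], 0]
    - [[0, 0, 0], 0]
    - [[0, 0, 0], 0]
    - [[-20, 0, 0], 0]
    - [[-60, 0, 0], 0]
    - [[-90, 0, 0], 0]
    - [[-90, 0, 0], 0]
  jaw: -1
  squeeze: 60

```text
time: 4.25
tool_pos: [652.8, -125.7, 275.0]
tcp_rot: [85.5, 89.3, -38.5]
ft_force: [0.7, -0.1, -4.0]
finger_gap: 12.7
```

```bash
python3 -c "
from h import *
delta([440,-320,150],None);delta([440,-320,33],None);delta([440,-320,33],-90)"
```

```text
p [ 440 -320  150] shift [124.4 -69.6 279.9] turn 0 | jaw yaw now -33.9 q6 18.7 q1 -15.2
p [ 440 -320   33] shift [241.4 -71.  279.8] turn 0 | jaw yaw now -33.9 q6 18.7 q1 -15.2
p [ 440 -320   33] shift [241.4 -71.  279.8] turn 56.1 | jaw yaw now -33.9 q6 18.7 q1 -15.2
```

>>> move_arm:
  deltas:
    - [[0, -10, 45], 0]
    - [[0, -23, 95], 0]
    - [[0, -36, 145], 0]
    - [[20, -48, 195], 0]
    - [[60, -60, 240], 0]
    - [[100, -70, 280], 0]
    - [[150, -70, 280], 0]
    - [[195, -70, 280], 0]
    - [[220, -70, 280], 0]
    - [[233, -70, 280], 0]
    - [[239, -70, 280], 0]
    - [[240, -70, 280], 0]

```text
time: 5.75
tool_pos: [441.2, -321.1, 35.2]
tcp_rot: [85.0, 89.3, -38.9]
ft_force: [-0.9, -0.5, -3.3]
finger_gap: 12.9
```

```bash
python3 -c "
from h import *
s=r.sense();print(s['tool_pos'],s['ft_force']);delta([560,108,330],0)"
```

```text
[ 441.18085682 -321.10906097   35.17363017] [-0.87218646 -0.46301598 -3.29363426]
p [560 108 330] shift [-297.1 -136.9 -422.1] turn -33.9 | jaw yaw now -33.9 q6 -7.6 q1 -41.5
```

>>> move_arm:
  deltas:
    - [[1, 0, 0], 0]
    - [[1, 0, 0], 0]
    - [[1, 0, 0], 0]
    - [[1, 0, 0], 0]
    - [[-25, 0, 0], 0]
    - [[-80, 0, 0], 0]
    - [[-140, 0, 0], 0]
  jaw: 1

```text
time: 6.62
tool_pos: [439.1, -319.4, 175.8]
tcp_rot: [85.7, 89.4, -38.3]
ft_force: [0.5, -0.4, 0.3]
finger_gap: 85.3
```

>>> move_arm:
  deltas:
    - [[-40, -30, -43], -10]
    - [[-90, -60, -85], -20]
    - [[-140, -90, -128], -30]
    - [[-155, -120, -170], -41]
    - [[-155, -150, -213], -52]
    - [[-155, -180, -256], -63]
    - [[-155, -210, -298], -74]
    - [[-155, -240, -341], -85]
    - [[-155, -270, -383], -96]
    - [[-155, -300, -426], -107]
    - [[-155, -300, -426], -118]
    - [[-155, -300, -426], -129]

```text
time: 8.12
tool_pos: [426.1, 203.5, 327.0]
tcp_rot: [-43.3, 89.4, -40.0]
ft_force: [-0.7, -0.5, 0.2]
finger_gap: 85.4
```

>>> move_arm:
  deltas:
    - [[0, 0, 0], -10]
    - [[0, 0, 0], -10]
    - [[0, 0, 0], -10]
    - [[0, 0, 0], -10]

```text
time: 8.62
tool_pos: [426.1, 203.4, 327.1]
tcp_rot: [-52.6, 89.4, -39.5]
ft_force: [0.2, 0.3, 0.0]
finger_gap: 85.3
```

```bash
python3 -c "
from h import *
s=r.sense();print(s['time'],s['tool_pos'],s['ft_force']);delta([560,108,330],102); snap('wrist','w1.png',1.56); snap('top')"
```

```text
8.625 [426.09072331 203.43731572 327.05457607] [0.21204587 0.33132349 0.04832818]
p [560 108 330] shift [  -1.2 -123.3  108.8] turn 1.1 | jaw yaw now 103.1 q6 -83.5 q1 19.7
```

View pics/w1.png

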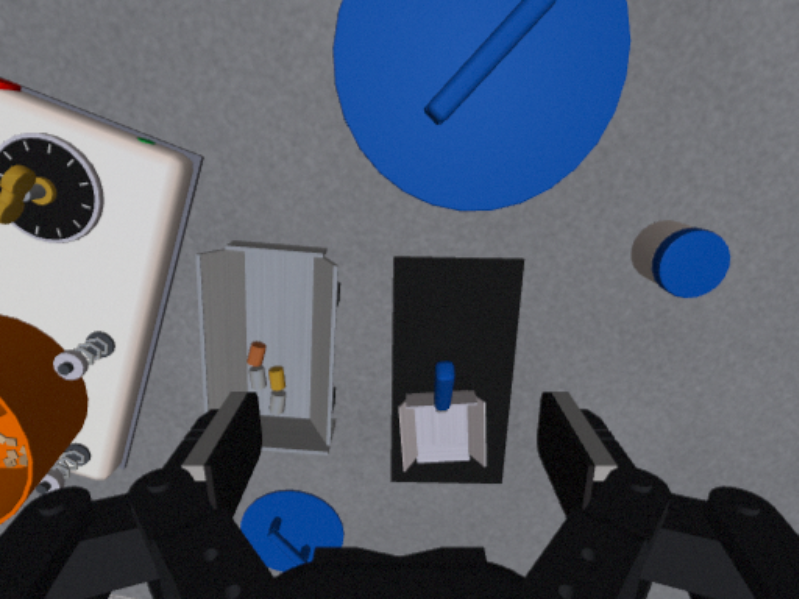

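View: 4 slugs in the tray (copper (257,353), steel (258,378), brass (277,378), steel (277,402)), scoop pan (445,435) on the mat, handle (445,385).

```bash
python3 - <<'E'
from h import *
z=np.load('/tmp/wrist.npz'); im,P=z['im'],z['P']; k=512/800
hsv=cv2.cvtColor(im,cv2.COLOR_RGB2HSV).astype(int); H,S,V=hsv[...,0],hsv[...,1],hsv[...,2]
v,u=np.mgrid[:384,:512]; u=u/k;v=v/k
Z=P[...,2]
def rep(m,n):
    q=P[m]; q=q[~np.isnan(q[:,0])]; print(n,len(q),cv2.minAreaRect(q[:,:2].astype(np.float32)),'z',np.percentile(q[:,2],[3,50,97]).round(1)); return q
h=rep((H>100)&(H<125)&(S>130)&(u>420)&(u<470)&(v>350)&(v<415)&(Z>20),'handle')
c=h.mean(0); U=np.linalg.svd(h-c)[2][0]; print('handle mean',c.round(1),'dir',U.round(3),'heading',np.degrees(np.arctan2(U[1],U[0])))
rep((u>395)&(u<492)&(v>385)&(v<475)&(S<70)&(V>90)&(Z<12),'panfloor')
rep((u>395)&(u<492)&(v>385)&(v<475)&(S<90)&(V>90),'panall')
rep((V<50)&(u>385)&(u<530)&(v>250)&(v<490)&(Z<10),'mat')
rep((u>235)&(u<330)&(v>246)&(v<425)&(Z<6.5),'trayfloor')
rep((u>195)&(u<345)&(v>240)&(v<455)&(Z>40)&(Z<49),'sidetop')
rep((u>205)&(u<345)&(v>400)&(v<455)&(Z>51)&(Z<60),'farwalltop')
for n,(a,b) in dict(cu=(257,353),s1=(258,378),br=(277,378),s2=(277,402)).items():
    a,b=int(a*k),int(b*k); print(n,np.nanmedian(P[b-2:b+3,a-2:a+3].reshape(-1,3),0).round(1))
q=P[(u>340)&(u<640)&(v<215)&(Z>60)&(Z<90)&(H>100)&(H<125)];
E
```

```text
handle 357 ((549.8870849609375, 271.0887756347656), (83.9456558227539, 15.830605506896973), 16.75289535522461) z [ 51.4 106.2 116.6]
handle mean [536.8 266.6  95.9] dir [ 0.73   0.218 -0.648] heading 16.63412910778868
panfloor 1380 ((647.4109497070312, 302.5667724609375), (85.0855484008789, 95.88491821289062), 17.460405349731445) z [ 1.4  3.6 10.4]
panall 2019 ((640.5872802734375, 300.42047119140625), (99.39216613769531, 95.88491821289062), 17.460405349731445) z [ 1.6  4.3 28.7]
mat 8308 ((577.2448120117188, 294.57977294921875), (269.7867736816406, 128.99392700195312), 12.270670890808105) z [0.1 1.6 3.2]
trayfloor 4061 ((568.249755859375, 110.55570983886719), (196.330078125, 86.69667053222656), 8.082123756408691) z [1.1 2.8 5.3]
sidetop 1388 ((572.327880859375, 105.06409454345703), (193.6051025390625, 128.0867156982422), 8.272174835205078) z [40.3 45.8 48.8]
farwalltop 221 ((662.0379638671875, 148.68943786621094), (6.38018798828125, 66.82682037353516), 9.224370002746582) z [51.8 57.1 59.5]
cu [584.4  87.7  18. ]
s1 [612.3  93.2  18.2]
br [607.7 112.2  17.9]
s2 [637.4 116.5  18.1]
```

>>> move_arm:
  deltas:
    - [[20, 15, 50], -4]
    - [[60, 30, 100], -4]
    - [[110, 38, 125], -4]
    - [[160, 38, 125], -4]
    - [[205, 38, 125], -4]
    - [[235, 38, 125], -4]
    - [[250, 38, 125], -4]
    - [[253, 38, 125], -4]
    - [[253, 38, 125], -4]

```text
time: 9.85
tool_pos: [542.2, 267.5, 76.0]
tcp_rot: [-48.3, 89.3, -31.1]
ft_force: [-0.4, -0.1, 0.6]
finger_gap: 85.3
```

>>> move_arm:
  deltas:
    - [[0, 0, 0], 0]
    - [[0, 0, 0], 0]
    - [[0, 0, 0], 0]
    - [[0, 0, 0], 0]
    - [[0, 0, 0], 0]
    - [[0, 0, 0], 0]
    - [[0, 0, 0], 0]
  jaw: -1
  squeeze: 60

```text
time: 10.72
tool_pos: [542.3, 267.7, 76.3]
tcp_rot: [-46.2, 89.3, -29.0]
ft_force: [-1.7, -0.0, 5.1]
finger_gap: 14.9
```

>>> move_arm:
  deltas:
    - [[-20, 0, 0], 0]
    - [[-50, 0, 0], 0]
    - [[-60, 0, 0], 0]
    - [[-60, 0, 0], 0]
    - [[-60, 0, 0], 0]

```text
time: 11.35
tool_pos: [540.9, 267.7, 135.0]
tcp_rot: [-54.6, 89.4, -37.5]
ft_force: [0.1, 0.1, -1.9]
finger_gap: 14.8
```

```bash
cat > sc.py <<'E'
from h import *
import sys
# scoop pose relative to tool from the wrist camera
im,P=snap('wrist',sys.argv[1] if len(sys.argv)>1 else None,1.3)
s=r.sense(); M=rot(s); Q=(P-s['tool_pos'])@M   # tool coords
x,y,z=Q[...,0],Q[...,1],Q[...,2]
hsv=cv2.cvtColor(im,cv2.COLOR_RGB2HSV).astype(int)
fl=(np.abs(y)<24)&(z>40)&(z<200)&(x>-20)&(x<130)&(hsv[...,1]<80)&(hsv[...,2]>90)
q=Q[fl]; print('pts',len(q),'tool',s['tool_pos'].round(1),'gap',round(s['finger_gap'],1),'F',s['ft_force'].round(1),'t',s['time'])
for a in range(40,200,10):
    k=q[(q[:,2]>a)&(q[:,2]<=a+10)]
    if len(k)>8: print(a+5,'down',np.percentile(k[:,0],[5,50,95]).round(1),end='; ')
print()
E
python3 sc.py w2.png
```

```text
pts 2417 tool [540.8 267.7 134.7] gap 15.1 F [ 0.2  0.1 -2.1] t 11.4
55 down [47.4 49.1 53.4]; 75 down [72.2 73.1 74.1]; 85 down [72.5 73.4 74.2]; 95 down [72.6 73.4 74.5]; 105 down [72.7 73.5 74.5]; 115 down [72.7 73.7 74.6]; 125 down [73.4 74.2 75. ]; 135 down [73.9 74.9 75.8]; 145 down [74.8 75.5 76.2];
```

View pics/w2.png

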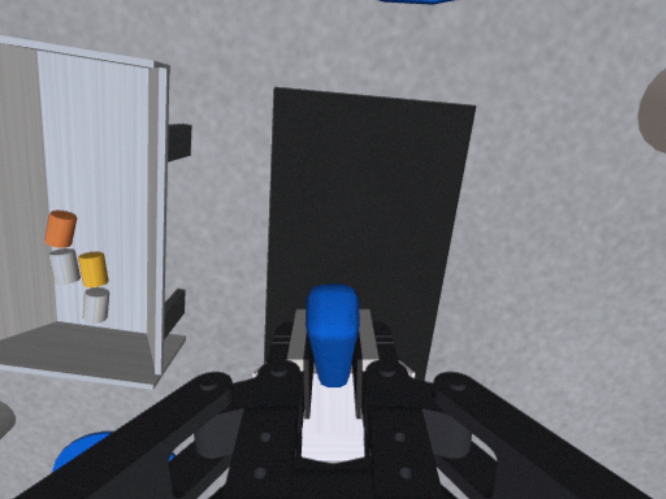

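>>> move_arm:
  deltas:
    - [[0, 0, 0], 0]
    - [[0, 0, 0], 0]
    - [[0, 0, 0], 0]
    - [[0, 0, 0], 0]
    - [[0, 0, 0], 0]
    - [[0, 0, 0], 0]
  squeeze: 20

```text
time: 12.15
tool_pos: [540.8, 267.7, 134.9]
tcp_rot: [-55.9, 89.4, -38.7]
ft_force: [-0.8, -0.1, -1.8]
finger_gap: 14.7
```

```bash
python3 sc.py; python3 -c "
from h import *
p=np.array([666.3,118.7]);e=np.array([.99,.143])
for a in (-320,-290,-260): q=p+e*a; delta([*q,135],98.2)
print(r.get_calibration('wrist')['cx'])"
```

```text
pts 2415 tool [540.8 267.7 134.8] gap 14.8 F [ 0.9  1.5 -2. ] t 12.2
55 down [47.9 49.  53.7]; 75 down [72.3 73.3 74.2]; 85 down [72.5 73.5 74.5]; 95 down [72.8 73.7 74.5]; 105 down [72.9 73.8 74.7]; 115 down [73.  73.9 74.8]; 125 down [73.6 74.4 75.4]; 135 down [74.2 75.2 76.1]; 145 down [75.  75.7 76.5]; 
p [349.  73. 135.] shift [  -0.5 -129.7 -240.2] turn 8.9 | jaw yaw now 107.1 q6 -85.2 q1 21.8
p [379.  77. 135.] shift [  -0.3 -134.3 -210.6] turn 8.9 | jaw yaw now 107.1 q6 -85.2 q1 21.8
p [409.  82. 135.] shift [  -0. -139. -181.] turn 8.9 | jaw yaw now 107.1 q6 -85.2 q1 21.8
255.64412885197726
```

>>> move_arm:
  deltas:
    - [[-25, 0, 0], 0]
    - [[-25, -50, -28], 4]
    - [[-20, -100, -57], 9]
    - [[-15, -154, -87], 9]
    - [[-15, -154, -87], 9]
    - [[-15, -154, -87], 9]

```text
time: 12.95
tool_pos: [503.3, 95.0, 151.1]
tcp_rot: [-42.1, 89.4, -34.0]
ft_force: [0.7, -0.7, -0.8]
finger_gap: 15.2
```

```bash
cat >> h.py <<'E'
P0=np.array([666.3,118.7]); E=np.array([.9898,.1426])
def tray(a,z,lat=0): delta([*(P0+E*a+lat*np.array([-E[1],E[0]])),z],98.2)
E
python3 -c "
from h import *
z=np.load('/tmp/wrist.npz')
tray(-156,118);tray(-165,150)"; python3 sc.py
```

```text
p [512.  96. 118.] shift [33.1  0.5  8.5] turn -0.1 | jaw yaw now 98.1 q6 -92.8 q1 5.2
p [503.  95. 150.] shift [ 1.1  0.3 -0.3] turn -0.1 | jaw yaw now 98.1 q6 -92.8 q1 5.2
pts 2422 tool [503.4  95.6 151.1] gap 15.0 F [-0.3  0.3 -0.9] t 13.0
55 down [47.4 48.4 48.9]; 75 down [72.7 73.5 74.1]; 85 down [72.6 73.7 74.5]; 95 down [72.8 73.7 74.6]; 105 down [72.9 73.9 74.8]; 115 down [73.  74.  74.9]; 125 down [73.6 74.5 75.4]; 135 down [74.4 75.2 76.2]; 145 down [74.9 75.7 76.7]; 165 down [93.1 94.2 95.2];
```

>>> move_arm:
  deltas:
    - [[20, 0, 2], 0]
    - [[33, 0, 8], 0]
    - [[33, 0, 15], 0]
    - [[33, 0, 17], 0]
    - [[26, 0, 22], 0]
    - [[18, 0, 28], 0]
    - [[11, 0, 34], 0]
    - [[4, 0, 40], 0]
    - [[-3, 0, 46], 0]
    - [[-9, 0, 53], 0]
    - [[-9, 0, 53], 0]

```text
time: 14.38
tool_pos: [556.7, 103.3, 161.4]
tcp_rot: [-37.9, 89.3, -29.7]
ft_force: [-2.3, -0.3, -1.5]
finger_gap: 14.5
```

>>> move_arm:
  deltas:
    - [[0, 0, -20], 0]
    - [[-10, 0, -50], 0]
    - [[-10, 0, -50], 0]
    - [[-10, 0, -50], 0]

```text
time: 14.88
tool_pos: [508.1, 96.3, 171.4]
tcp_rot: [-32.4, 89.2, -24.2]
ft_force: [0.4, 0.5, -0.9]
finger_gap: 14.6
```

```bash
python3 sc.py w3.png; python3 -c "
from h import *
tray(-150,118)"
```

```text
pts 649 tool [508.   96.3 171.2] gap 14.9 F [ 1.2 -0.7 -1. ] t 14.925
85 down [103.6 104.8 105.8]; 95 down [105.8 107.5 109. ]; 105 down [109.2 111.  112.9]; 155 down [113.3 114.2 115. ]; 165 down [113.4 114.4 115.3]; 
p [518.  97. 118.] shift [53.3  0.   9.3] turn -0.0 | jaw yaw now 98.2 q6 -92.7 q1 5.3
```

>>> move_arm:
  deltas:
    - [[0, 0, -35], 0]
    - [[8, 0, -61], 0]
    - [[30, 0, -61], 0]
    - [[46, 0, -61], 0]
    - [[47, 0, -61], 0]
    - [[48, 0, -50], 0]
    - [[48, 0, -40], 0]
    - [[48, 0, -31], 0]
    - [[48, 0, -31], 0]

```text
time: 16.05
tool_pos: [478.8, 91.7, 123.1]
tcp_rot: [-32.9, 89.2, -24.7]
ft_force: [-0.1, -0.2, -1.0]
finger_gap: 14.7
```

>>> move_arm:
  deltas:
    - [[10, 0, -7], 0]
    - [[20, 0, -16], 0]
    - [[30, 0, -25], 0]
    - [[38, 0, -33], 0]
    - [[44, 0, -38], 0]
    - [[45, 0, -38], 0]

```text
time: 16.8
tool_pos: [441.7, 86.3, 78.4]
tcp_rot: [-29.8, 89.2, -21.7]
ft_force: [-5.9, 1.2, 14.7]
finger_gap: 15.0
```

```bash
python3 sc.py w3.png; python3 -c "
from h import *
tray(-150,79.5)"
```

```text
pts 2522 tool [441.7  86.3  78.4] gap 14.7 F [-3.9  0.3 12.1] t 16.85
55 down [48.1 48.4 49. ]; 75 down [72.9 73.7 74.6]; 85 down [72.9 73.9 74.8]; 95 down [73.1 74.  74.9]; 105 down [73.3 74.1 75.1]; 115 down [73.5 74.3 75.1]; 125 down [74.1 75.  75.9]; 135 down [74.8 75.7 76.6]; 145 down [76.4 77.4 78.2]; 
p [518.  97.  80.] shift [-0.1  0.1 76.9] turn -0.0 | jaw yaw now 98.2 q6 -93.2 q1 4.8
```

View pics/w3.png

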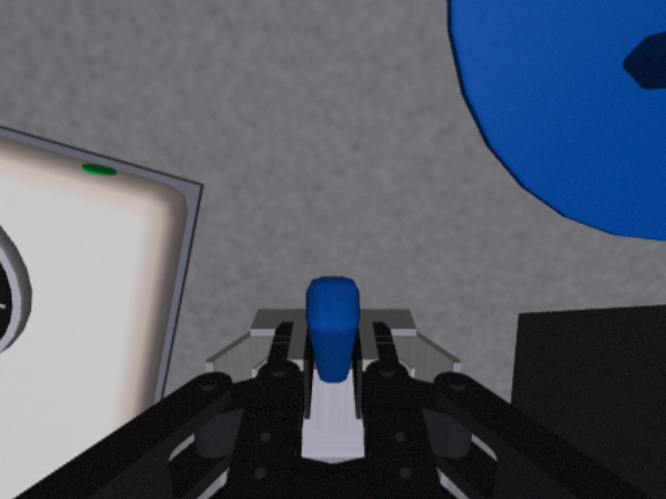

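>>> move_arm:
  deltas:
    - [[0, 0, 10], 0]
    - [[0, 0, 20], 0]
    - [[0, 0, 30], 0]
    - [[0, 0, 38], 0]
    - [[0, 0, 46], 0]
    - [[0, 0, 53], 0]
    - [[0, 0, 59], 0]
    - [[0, 0, 64], 0]
    - [[0, 0, 68], 0]
    - [[0, 0, 71], 0]
    - [[0, 0, 73], 0]
  squeeze: 60

```text
time: 18.23
tool_pos: [511.6, 96.6, 79.0]
tcp_rot: [-43.4, 89.4, -35.2]
ft_force: [-12.9, -1.6, 13.6]
finger_gap: 14.7
```

```bash
python3 sc.py; python3 -c "
from h import *
tray(-150,79.5)
im,P=snap('top'); cv2.imwrite('pics/t1.png',cv2.resize(im[145:235,195:285,::-1],(500,500)))"
```

```text
pts 1773 tool [512.1  96.7  79. ] gap 14.9 F [-6.7  0.   8.6] t 18.275
55 down [48.4 48.8 49.5]; 75 down [73.3 74.3 75.2]; 85 down [73.6 74.5 75.4]; 95 down [73.7 74.5 75.5]; 105 down [73.4 74.7 75.6]; 115 down [67.1 75.  76. ]; 125 down [74.8 75.8 76.7]; 135 down [75.5 76.5 77.5]; 145 down [76.7 77.4 78.6]; 
p [518.  97.  80.] shift [-0.4 -0.2  5.8] turn -0.0 | jaw yaw now 98.2 q6 -92.7 q1 5.3
```

View pics/t1.png

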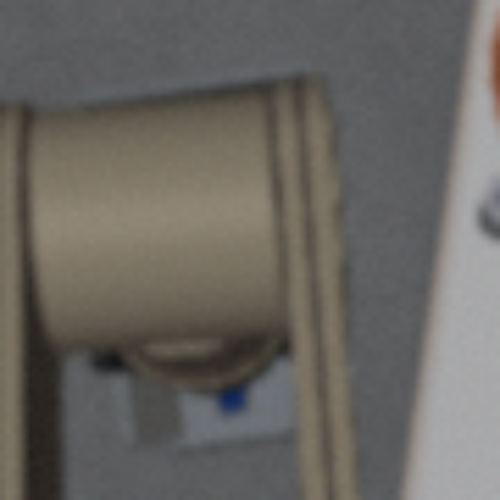

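>>> move_arm:
  deltas:
    - [[0, 0, 3], 0]
    - [[0, 0, 5], 0]
    - [[0, 0, 6], 0]
    - [[0, 0, 6], 0]

```text
time: 18.82
tool_pos: [516.3, 97.3, 79.0]
tcp_rot: [-53.2, 89.5, -45.1]
ft_force: [-9.9, -2.0, 13.3]
finger_gap: 15.0
```

>>> move_arm:
  deltas:
    - [[4, 0, -3], 0]
    - [[8, 0, -7], 0]
    - [[12, 0, -12], 0]
    - [[16, 0, -17], 0]
    - [[16, 0, -17], 0]
    - [[16, 0, -17], 0]
  squeeze: 30

```text
time: 19.58
tool_pos: [499.5, 94.9, 63.8]
tcp_rot: [-50.7, 89.5, -42.5]
ft_force: [-4.2, -0.5, 12.4]
finger_gap: 14.7
```

```bash
python3 sc.py w4.png
```

```text
pts 1738 tool [499.5  94.9  63.8] gap 14.5 F [-4.8  0.9 13. ] t 19.625
65 down [28.7 31.9 35.5]; 75 down [32.  33.1 34. ]; 85 down [54.2 55.3 56.6]; 95 down [52.5 53.9 55.3]; 105 down [50.6 52.  53.5]; 115 down [49.2 50.5 51.6];
```

View pics/w4.png

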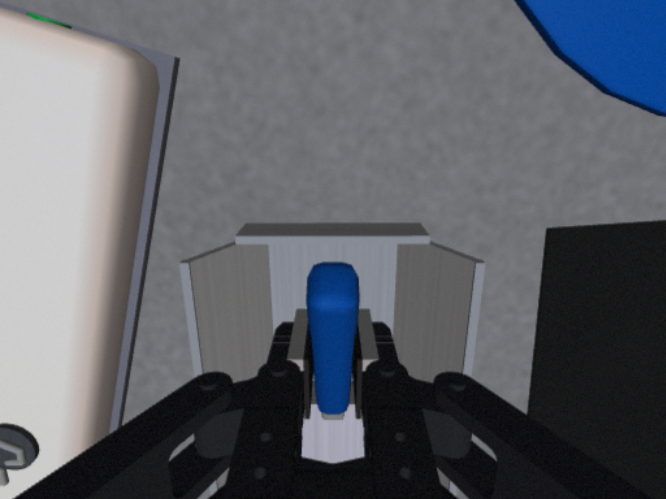

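>>> move_arm:
  deltas:
    - [[0, 0, 0], 0]
    - [[-10, 0, -2], 0]
    - [[-30, 0, -3], 0]
    - [[-60, 0, -3], 0]
    - [[-90, 0, -3], 0]
    - [[-110, 0, -3], 0]
    - [[-110, 0, -3], 0]
  squeeze: 80

```text
time: 20.5
tool_pos: [496.2, 95.2, 175.1]
tcp_rot: [-43.0, 89.4, -34.8]
ft_force: [0.0, 0.6, -3.3]
finger_gap: 14.4
```

```bash
python3 - <<'E'
from h import *
s=r.sense();print(s['tool_pos'].round(1),s['ft_force'].round(1),s['time'])
im,P=snap('scene'); cv2.imwrite('pics/s1.png',cv2.resize(im[150:270,220:380,::-1],(800,600),interpolation=cv2.INTER_CUBIC))
E
```

```text
[496.2  95.2 175.1] [ 0.   0.6 -3.3] 20.5
```

View pics/s1.png

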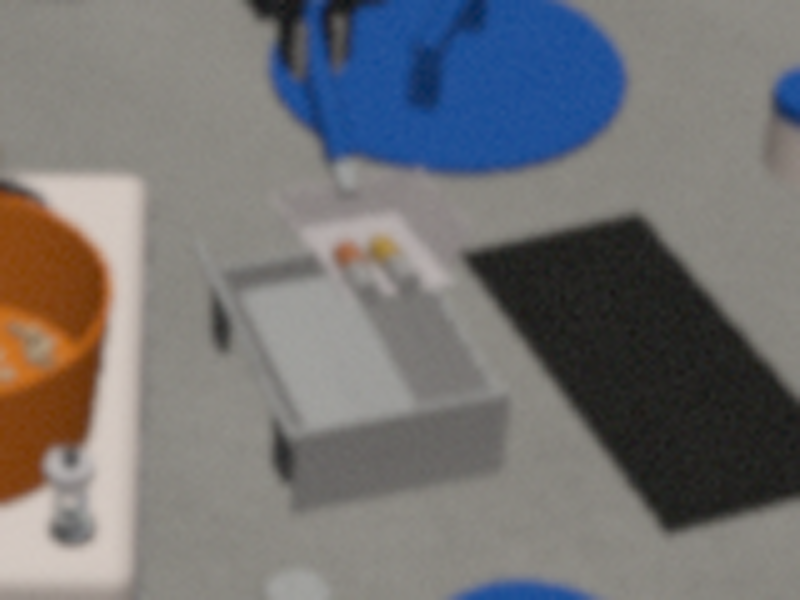

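All four slugs (copper, brass, two steel) ride in the pan and the tray is empty. I'll carry them gently over the bowl.

>>> move_arm:
  deltas:
    - [[-10, 0, 0], 0]
    - [[-28, 0, 0], 0]
    - [[-48, -5, 0], 0]
    - [[-64, -17, 1], 1]
    - [[-72, -35, 3], 3]
    - [[-75, -57, 6], 5]
    - [[-75, -81, 9], 7]
    - [[-75, -105, 12], 9]
    - [[-75, -129, 15], 11]
    - [[-75, -153, 18], 13]
    - [[-75, -175, 20], 15]
    - [[-75, -193, 22], 16]

```text
time: 22.05
tool_pos: [544.3, -94.1, 249.8]
tcp_rot: [-39.0, 89.5, -46.9]
ft_force: [0.6, 0.5, -3.0]
finger_gap: 14.2
```

>>> move_arm:
  deltas:
    - [[0, -9, 0], 0.4]
    - [[0, -15, 0], 0.4]
    - [[0, -18, 0], 0.4]
    - [[0, -19, 0], 0.4]
    - [[0, -19, 0], 0.4]

```text
time: 22.68
tool_pos: [541.7, -112.5, 250.0]
tcp_rot: [-37.3, 89.5, -45.7]
ft_force: [-0.5, 0.0, -3.1]
finger_gap: 14.4
```

```bash
cat >> h.py <<'E'
B0=np.array([650.3,-125.6]); EB=np.array([np.cos(np.radians(-8.2)),np.sin(np.radians(-8.2))])
def bowl(a,z): delta([*(B0+EB*a),z],81.8)
E
python3 sc.py; python3 - <<'E'
from h import *
bowl(-92,250); bowl(-92,175)
z=np.load('/tmp/wrist.npz'); im,P=z['im'],z['P']
hsv=cv2.cvtColor(im,cv2.COLOR_RGB2HSV).astype(int)
m=(hsv[...,0]<14)&(hsv[...,1]>150)&(P[...,2]>152)&(P[...,2]<164)
q=P[m][:,:2]; print('rim pts',len(q))
if len(q)>50:
    from scipy.optimize import least_squares
    f=least_squares(lambda p:np.hypot(*(q-p[:2]).T)-86,[650,-126],loss='soft_l1'); print(f.x, np.abs(f.fun).mean())
E
```

```text
pts 1729 tool [ 541.7 -112.5  249.9] gap 14.9 F [ 0.7  0.1 -2.8] t 22.725
65 down [29.2 32.8 36.3]; 75 down [33.6 34.1 35.6]; 85 down [55.5 56.7 57.7]; 95 down [53.8 55.1 56.5]; 105 down [51.9 53.4 54.7]; 115 down [50.6 51.8 53. ]; 
p [ 559. -112.  250.] shift [ 0.   2.5 17.4] turn -0.1 | jaw yaw now 81.7 q6 -98.6 q1 -16.9
p [ 559. -112.  175.] shift [75.   2.9 16.9] turn -0.1 | jaw yaw now 81.7 q6 -98.6 q1 -16.9
rim pts 660
[ 650.17045204 -126.12905515] 1.154657096390251
```

>>> move_arm:
  deltas:
    - [[15, 2.5, 0], 0]
    - [[38, 2.5, 0], 0]
    - [[60, 2.5, 0], 0]
    - [[74, 2.5, 0], 0]
    - [[76, 2.5, 5], 0]
    - [[76, 2.5, 12], 0]
    - [[76, 2.5, 18], 0]
    - [[76, 2.5, 20], 0]
    - [[76, 2.5, 20], 0]

```text
time: 23.85
tool_pos: [562.9, -113.5, 175.1]
tcp_rot: [-35.2, 89.5, -43.5]
ft_force: [-5.2, 0.5, 5.5]
finger_gap: 14.2
```

>>> move_arm:
  deltas:
    - [[-8, 0, 5], 0]
    - [[-16, 0, 9], 0]
    - [[-32, 0, 19], 0]
    - [[-47, 0, 31], 0]
    - [[-60, 0, 44], 0]
    - [[-73, 0, 58], 0]
    - [[-83, 0, 73], 0]
    - [[-92, 0, 89], 0]
    - [[-97, 0, 100], 0]
    - [[-97, 0, 100], 0]
  squeeze: 30

```text
time: 25.1
tool_pos: [661.6, -127.4, 273.1]
tcp_rot: [-37.1, 89.5, -45.4]
ft_force: [-3.2, -0.1, -0.7]
finger_gap: 14.5
```

```bash
python3 sc.py; python3 -c "
from h import *
bowl(0,270)
im,P=snap('scene'); cv2.imwrite('pics/s2.png',cv2.resize(im[140:260,150:310,::-1],(800,600),interpolation=cv2.INTER_CUBIC))"
```

```text
pts 61 tool [ 661.2 -127.3  272.9] gap 14.5 F [-2.6  0.3 -0.2] t 25.15
45 down [112.8 115.  118.6]; 
p [ 650. -126.  270.] shift [  2.8   0.1 -11.1] turn -0.1 | jaw yaw now 81.7 q6 -96.8 q1 -15.1
```

View pics/s2.png

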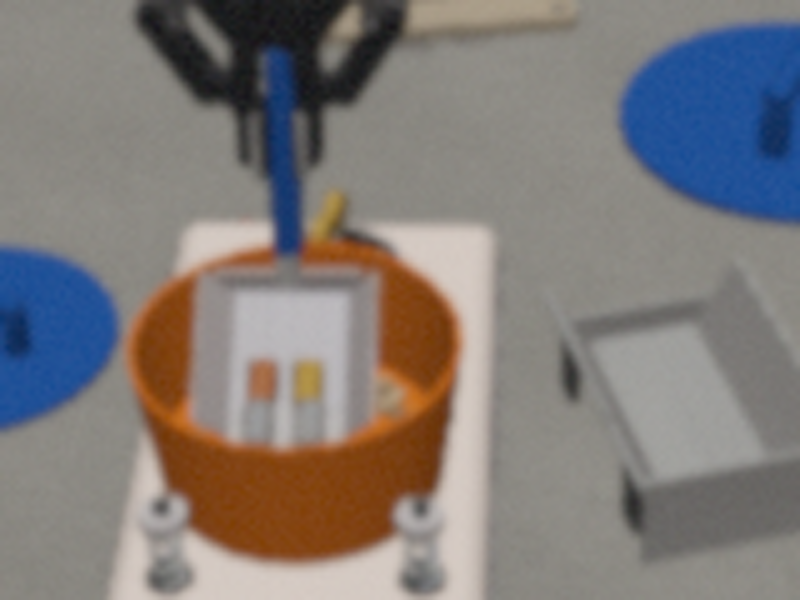

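>>> move_arm:
  deltas:
    - [[-4, 0, -20], 0]
    - [[-8, 0, -45], 0]
    - [[-12, 0, -45], 0]
    - [[-12, 0, -45], 0]
    - [[-12, 0, -30], 0]
    - [[-12, 0, -50], 0]
    - [[-12, 0, -50], 0]
  squeeze: 60

```text
time: 26.08
tool_pos: [611.6, -120.0, 284.0]
tcp_rot: [-37.6, 89.5, -45.9]
ft_force: [0.3, 0.4, -1.3]
finger_gap: 14.1
```

```bash
python3 -c "
from h import *
s=r.sense();print(s['tool_pos'].round(1),s['ft_force'].round(1),s['time'])
im,P=snap('scene'); cv2.imwrite('pics/s3.png',cv2.resize(im[140:260,150:310,::-1],(800,600),interpolation=cv2.INTER_CUBIC))"
```

```text
[ 611.6 -120.   284. ] [ 0.3  0.4 -1.3] 26.075
```

View pics/s3.png

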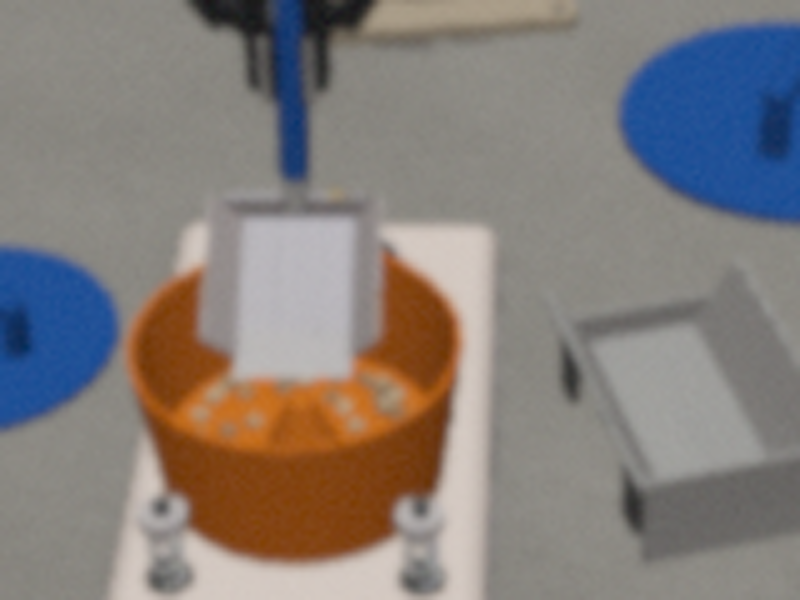

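Pan is empty and no slugs show outside the bowl. Next I return the scoop to the mat.

>>> move_arm:
  deltas:
    - [[-25, 0, 0], 0]
    - [[-55, 0, 0], 0]
    - [[-60, 35, -5], -2]
    - [[-60, 80, -12], -5]
    - [[-60, 130, -20], -8]
    - [[-60, 180, -28], -11]
    - [[-60, 230, -36], -14]
    - [[-60, 280, -43], -17]
    - [[-55, 330, -51], -20]
    - [[-40, 375, -58], -20.7]
    - [[-10, 405, -63], -20.7]
    - [[20, 416, -64], -20.7]

```text
time: 27.62
tool_pos: [609.2, 303.4, 260.8]
tcp_rot: [-46.5, 89.5, -34.0]
ft_force: [1.0, -0.8, -1.5]
finger_gap: 13.9
```

```bash
cat >> h.py <<'E'
Mc=np.array([577.5,294.3]); EM=np.array([np.cos(np.radians(12.4)),np.sin(np.radians(12.4))])
def mat(a,z): delta([*(Mc+EM*a),z],102.4)
E
python3 -c "
from h import *
mat(31,160)
im,P=snap('top')
B=np.array([650.2,-126]); q=P[...,:2]-B; m=(np.hypot(q[...,0],q[...,1])<78)&(P[...,2]<150)
ys,xs=np.where(m); print(ys.min(),ys.max(),xs.min(),xs.max())
a,b,c,d=ys.min()-5,ys.max()+6,xs.min()-5,xs.max()+6
w=cv2.resize(im[a:b,c:d,::-1],(400,400),interpolation=cv2.INTER_CUBIC)
t=cv2.resize(im[145:235,195:285,::-1],(400,400)); cv2.imwrite('pics/t2.png',np.hstack([w,t]))"
```

```text
p [608. 301. 160.] shift [100.8  -1.5  -2.5] turn 0.1 | jaw yaw now 102.5 q6 -80.1 q1 22.4
137 191 284 338
```

View pics/t2.png

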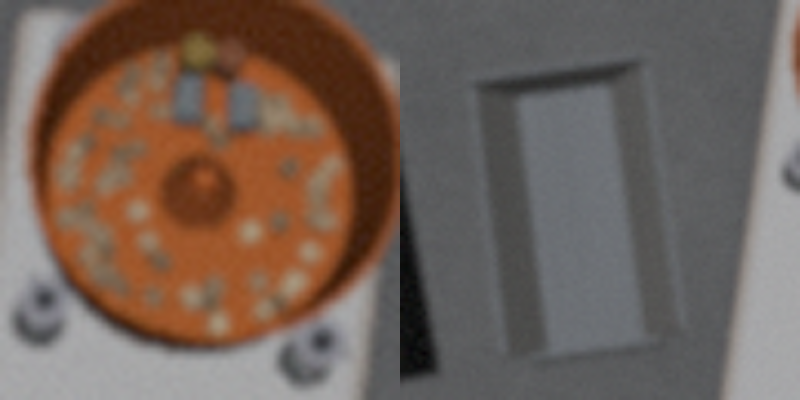

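All four slugs lie in the bowl, at crop (200,50), (230,58), (187,98) and (243,105). The tray is empty. Now leveling the scoop on the mat.

>>> move_arm:
  deltas:
    - [[45, -1.5, -2], 0]
    - [[85, -1.5, -2], 0]
    - [[108, -1.5, -2], 0]
    - [[113, -1.5, -2], 0]
    - [[118, -1.5, -13], 0]
    - [[124, -1.5, -24], 0]
    - [[131, -1.5, -35], 0]
    - [[138, -1.5, -45], 0]
    - [[147, -1.5, -55], 0]
    - [[155, -1.5, -63], 0]
    - [[162, -1.5, -70], 0]
    - [[169, -1.5, -76], 0]
  squeeze: 30

```text
time: 29.18
tool_pos: [534.8, 284.5, 88.1]
tcp_rot: [-69.2, 89.6, -56.6]
ft_force: [-2.6, -0.5, 2.6]
finger_gap: 14.3
```

```bash
python3 sc.py; python3 -c "
from h import *
mat(-51,79)"
```

```text
pts 1673 tool [533.4 284.1  86.3] gap 14.1 F [-2.1 -0.7  1.9] t 29.225
55 down [75.  76.1 76.9]; 65 down [75.8 76.9 77.9]; 75 down [77.  78.1 79. ]; 85 down [78.2 79.  80.1]; 95 down [79.2 80.4 81.4]; 105 down [80.9 82.  83.3]; 115 down [82.7 83.6 84.9]; 
p [528. 283.  79.] shift [ 7.3  0.6 -5.8] turn 0.1 | jaw yaw now 102.5 q6 -79.0 q1 23.4
```

>>> move_arm:
  deltas:
    - [[4, 0, -3], 0]
    - [[7, 0, -6], 0]
    - [[9, 0, -8], 0]
    - [[9, 0, -8], 0]

```text
time: 29.72
tool_pos: [525.6, 282.3, 77.1]
tcp_rot: [-90.7, 89.6, -78.1]
ft_force: [0.7, 0.4, 1.4]
finger_gap: 14.1
```

```bash
python3 sc.py
```

```text
pts 2235 tool [525.6 282.3  77.2] gap 13.9 F [-0.5  0.5  1.9] t 29.775
45 down [45.2 46.4 47.7]; 55 down [71.3 72.2 73.1]; 65 down [71.5 72.4 73.4]; 75 down [71.6 72.7 73.6]; 85 down [72.  72.9 73.8]; 95 down [72.1 73.  73.8]; 105 down [72.6 73.5 74.4]; 115 down [73.4 74.3 75.2]; 125 down [74.2 75.  76. ];
```

>>> move_arm:
  deltas:
    - [[0, 0, 0], 0]
    - [[0, 0, 0], 0]
    - [[0, 0, 0], 0]
    - [[0, 0, 0], 0]
    - [[-20, 0, 0], 0]
    - [[-70, 0, 0], 0]
    - [[-130, 0, 0], 0]
    - [[-180, 0, 0], 5]
    - [[-205, -20, -7], 14]
  jaw: 1

```text
time: 30.9
tool_pos: [523.9, 263.9, 288.4]
tcp_rot: [-24.5, 89.5, -26.1]
ft_force: [0.5, -0.1, 0.1]
finger_gap: 85.1
```

```bash
python3 -c "
from h import *
s=r.sense();print(s['time'],s['tool_pos'].round(1));delta([441,-321,280],-34)"
```

```text
30.9 [523.9 263.9 288.4]
p [ 441 -321  280] shift [  10.  -587.   -66.5] turn -57.6 | jaw yaw now 88.4 q6 -66.4 q1 22.0
```

>>> move_arm:
  deltas:
    - [[0, -49, -6], 10]
    - [[0, -98, -11], 20]
    - [[0, -147, -17], 30]
    - [[0, -196, -22], 41]
    - [[0, -245, -28], 51]
    - [[0, -294, -33], 61]
    - [[0, -343, -39], 72]
    - [[0, -392, -44], 82]
    - [[0, -441, -50], 92]
    - [[0, -490, -55], 102]
    - [[4, -539, -61], 112]
    - [[8, -587, -66], 122]

```text
time: 32.4
tool_pos: [441.2, -322.8, 284.0]
tcp_rot: [95.0, 89.4, -28.9]
ft_force: [0.6, -0.4, -0.2]
finger_gap: 85.1
```

>>> move_arm:
  deltas:
    - [[0, 0, 0], 8]
    - [[0, 0, 0], 8]
    - [[0, 0, 0], 8]

```text
time: 32.78
tool_pos: [441.4, -322.4, 285.0]
tcp_rot: [102.4, 89.3, -29.4]
ft_force: [-0.6, 0.7, -0.2]
finger_gap: 85.2
```

```bash
python3 lid.py 44; python3 -c "
from h import *
delta([441,-321,36],-34)
im,P=snap('top')
# scoop & lid on bench check
hsv=cv2.cvtColor(im,cv2.COLOR_RGB2HSV).astype(int)
v,u=np.mgrid[:384,:512]
m=(u>150)&(u<205)&(v>145)&(v<240)&(hsv[...,1]<70)&(hsv[...,2]>110)&(P[...,2]<40)
q=P[m];print('pan',len(q),cv2.minAreaRect(q[:,:2].astype(np.float32)),np.median(q[:,2]))"
```

```text
bar 848 (533.162109375, -349.12420654296875) (86.64463806152344, 227.64700317382812) 73.19825744628906 z [52.2 55.1 57.1]
{'time': np.float64(32.8), 'joint_pos': array([-41.6,  -2.5,  90. ,   0.1,  91.8,   0.1]), 'tool_pos': array([ 441.5, -322.2,  284.8]), 'tcp_rot': array([102.3,  89.3, -29.4])}
p [ 441 -321   36] shift [ 2.487e+02 -4.200e+00  1.000e-01] turn -7.7 | jaw yaw now -41.7 q6 0.1 q1 -41.6
pan 492 ((630.6871948242188, 285.4122619628906), (89.64561462402344, 70.66838073730469), 21.875720977783203) 5.61521751065618
```

```bash
python3 -c "
from h import *
z=np.load('/tmp/wrist.npz');im,P=z['im'],z['P']
hsv=cv2.cvtColor(im,cv2.COLOR_RGB2HSV).astype(int)
m=(hsv[...,0]>95)&(hsv[...,0]<130)&(hsv[...,1]>110)&(P[...,2]>46)&(P[...,2]<66)
n,l,st,c=cv2.connectedComponentsWithStats(m.astype(np.uint8))
for i in range(1,n):
    if st[i,4]>40:
        q=P[l==i]; rr=cv2.minAreaRect(q[:,:2].astype(np.float32)); print(st[i,4],rr,np.median(q[:,2])); 
        if st[i,4]>300: delta([*rr[0],36],-34)
"
```

```text
813 ((441.350830078125, -321.7458801269531), (89.73448181152344, 13.989729881286621), 56.18666458129883) 55.00150491498562
p [ 441. -322.   36.] shift [248.6  -3.3   0.4] turn -7.8 | jaw yaw now -41.8 q6 0.2 q1 -41.6
```

Lid undisturbed. Grasp it.

>>> move_arm:
  deltas:
    - [[60, -3, 0], -7.8]
    - [[120, -3, 0], -7.8]
    - [[175, -3, 0], -7.8]
    - [[215, -3, 0], -7.8]
    - [[240, -3, 0], -7.8]
    - [[249, -3, 0], -7.8]
    - [[249, -3, 0], -7.8]
    - [[249, -3, 0], -7.8]

```text
time: 33.88
tool_pos: [442.9, -322.4, 37.3]
tcp_rot: [92.5, 89.2, -31.5]
ft_force: [-0.3, 0.8, 0.1]
finger_gap: 85.2
```

>>> move_arm:
  deltas:
    - [[0, 0, 0], 0]
    - [[0, 0, 0], 0]
    - [[0, 0, 0], 0]
    - [[0, 0, 0], 0]
    - [[0, 0, 0], 0]
    - [[0, 0, 0], 0]
    - [[-30, 0, 0], 0]
    - [[-90, 0, 0], 0]
    - [[-150, 0, 0], 0]
    - [[-200, 0, 0], 0]
    - [[-220, 0, 0], 0]
    - [[-220, 0, 0], 0]
  jaw: -1
  squeeze: 60

```text
time: 35.38
tool_pos: [440.4, -320.9, 257.2]
tcp_rot: [91.9, 89.1, -32.1]
ft_force: [0.4, -0.6, -4.7]
finger_gap: 12.4
```

```bash
python3 -c "
from h import *
s=r.sense();print(s['time'],s['tool_pos'],s['finger_gap'],s['ft_force']);
delta([650.2,-126,220],None);delta([650.2,-126,180],None)"
```

```text
35.375 [ 440.44353233 -320.91100794  257.21670696] 12.390776684685182 [ 0.35025049 -0.63921695 -4.6868011 ]
p [ 650. -126.  220.] shift [  38.4   64.7 -278.8] turn 0 | jaw yaw now -33.9 q6 -7.6 q1 -41.6
p [ 650. -126.  180.] shift [  78.4   64.  -278.8] turn 0 | jaw yaw now -33.9 q6 -7.6 q1 -41.6
```

>>> move_arm:
  deltas:
    - [[0, 8, -35], 0]
    - [[0, 20, -80], 0]
    - [[0, 31, -130], 0]
    - [[0, 42, -180], 0]
    - [[0, 53, -228], 0]
    - [[5, 61, -262], 0]
    - [[20, 64.5, -278], 0]
    - [[32, 64.7, -279], 0]
    - [[32, 64.7, -279], 0]
    - [[32, 64.7, -279], 0]

```text
time: 36.62
tool_pos: [649.6, -127.0, 226.4]
tcp_rot: [90.7, 89.1, -33.3]
ft_force: [-0.0, -0.8, -2.8]
finger_gap: 12.4
```

```bash
python3 -c "
from h import *
s=r.sense();print(s['time'],s['tool_pos'],s['ft_force']);
delta([650.2,-126,183],None)"; python3 lid.py 240
```

```text
36.625 [ 649.61010926 -126.98342253  226.41010402] [-0.00831125 -0.82910576 -2.7986106 ]
p [ 650. -126.  183.] shift [43.4 -0.7 -1.1] turn 0 | jaw yaw now -34.0 q6 18.7 q1 -15.3
bar 4968 (650.3316040039062, -127.19994354248047) (86.64945220947266, 40.333431243896484) 73.60358428955078 z [241.7 244.1 245.3]
{'time': np.float64(36.7), 'joint_pos': array([-15.3,  16.3,  75.6,  -0.3,  87.1,  18.7]), 'tool_pos': array([ 650. , -127. ,  227.1]), 'tcp_rot': array([ 92.1,  89.1, -31.9])}
```

>>> move_arm:
  deltas:
    - [[15, -0.7, -1], 0]
    - [[28, -0.7, -1], 0]
    - [[36, -0.7, -1], 0]
    - [[41, -0.7, -1], 0]
    - [[44, -0.7, -1], 0]
    - [[45, -0.7, -1], 0]
    - [[45, -0.7, -1], 0]

```text
time: 37.55
tool_pos: [651.0, -126.2, 184.0]
tcp_rot: [93.6, 89.0, -30.4]
ft_force: [-4.6, 1.8, 6.0]
finger_gap: 12.4
```

>>> move_arm:
  deltas:
    - [[0, 0, 0], 0]
    - [[0, 0, 0], 0]
    - [[0, 0, 0], 0]
    - [[0, 0, 0], 0]
    - [[0, 0, 0], 0]
    - [[-30, 0, 0], 0]
    - [[-75, 0, 0], 0]
    - [[-115, 0, 0], 0]
    - [[-115, 0, 0], 0]
    - [[-115, 0, 0], 0]
  jaw: 1

```text
time: 38.8
tool_pos: [649.1, -125.1, 298.5]
tcp_rot: [93.2, 89.0, -30.8]
ft_force: [0.3, -0.9, -0.3]
finger_gap: 85.3
```

```bash
python3 lid.py 192; python3 - <<'E'
from h import *
z=np.load('/tmp/wrist.npz');im,P=z['im'],z['P']
hsv=cv2.cvtColor(im,cv2.COLOR_RGB2HSV).astype(int)
d=np.hypot(P[...,0]-650.2,P[...,1]+126)
m=(hsv[...,0]>95)&(hsv[...,0]<130)&(hsv[...,1]>110)&(P[...,2]>150)&(P[...,2]<180)&(d<88)
q=P[m]; A=np.c_[q[:,:2]-[650,-126],np.ones(len(q))]; c=np.linalg.lstsq(A,q[:,2],rcond=None)[0]; print('plane',c,len(q))
delta([456,-98,150],None)
im,P=snap('top')
v,u=np.mgrid[:384,:512]; hsv=cv2.cvtColor(im,cv2.COLOR_RGB2HSV).astype(int)
s=r.sense(); print(s['joint_pos'].round(1))
E
```

```text
bar 1771 (651.0083618164062, -125.96463012695312) (88.76327514648438, 13.814846992492676) 56.29795837402344 z [198.8 201.7 203. ]
{'time': np.float64(38.8), 'joint_pos': array([-15.2,  15.2,  69.7,  -0.3,  94.2,  18.8]), 'tool_pos': array([ 648.7, -125. ,  297.4]), 'tcp_rot': array([ 91.4,  89.1, -32.6])}
plane [5.01917692e-04 2.74845761e-04 1.63163885e+02] 25496
p [456 -98 150] shift [ 144.5 -177.2   85.4] turn 0 | jaw yaw now -34.0 q6 18.8 q1 -15.2
[-15.2  15.2  69.8  -0.3  94.2  18.8]
```

>>> move_arm:
  deltas:
    - [[10, -30, 14], 0]
    - [[25, -75, 36], 0]
    - [[40, -120, 58], 0]
    - [[55, -160, 77], 0]
    - [[65, -177, 85], 0]
    - [[65, -177, 85], 0]
    - [[65, -177, 85], 0]

```text
time: 39.78
tool_pos: [455.6, -97.1, 229.2]
tcp_rot: [90.9, 89.1, -33.1]
ft_force: [0.1, 0.2, 0.3]
finger_gap: 85.3
```

```bash
cat > key.py <<'E'
from h import *
im,P=snap('wrist','k.png',1.0)
hsv=cv2.cvtColor(im,cv2.COLOR_RGB2HSV).astype(int)
m=(hsv[...,0]>12)&(hsv[...,0]<35)&(hsv[...,1]>110)&(P[...,2]>94)&(P[...,2]<112)&(np.hypot(P[...,0]-457,P[...,1]+98)<60)
q=P[m]; c,wh,a=cv2.minAreaRect(q[:,:2].astype(np.float32))
if wh[0]<wh[1]: a-=90
print('key',len(q),c,wh,'wing yaw',round(a,1),'z',np.percentile(q[:,2],[5,50,95]).round(1))
delta([*c,74],a+90); print(r.sense()['joint_pos'].round(1), r.sense()['time'])
E
python3 key.py
```

```text
key 603 (457.5300598144531, -97.6016845703125) (10.144208908081055, 47.844276428222656) wing yaw -20.8 z [ 95.7 100.3 102.9]
p [458. -98.  74.] shift [155.5  -0.8  -0.5] turn 76.8 | jaw yaw now -34.0 q6 15.9 q1 -18.2
[-18.2 -14.6 106.6  -0.2  87.1  15.9] 39.825
```

View pics/k.png

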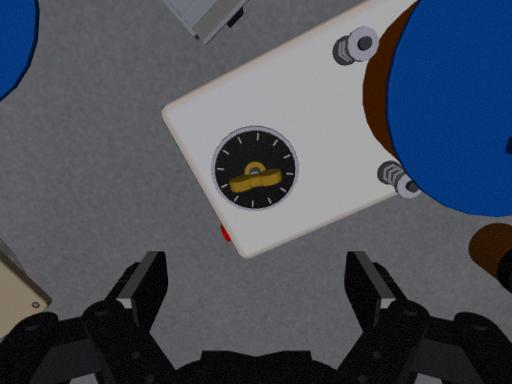

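>>> move_arm:
  deltas:
    - [[10, 0, 0], -10]
    - [[20, 0, 0], -20]
    - [[30, 0, 0], -30]
    - [[40, 0, 0], -40]
    - [[50, 0, 0], -50]
    - [[60, 0, 0], -60]
    - [[70, 0, 0], -70]
    - [[80, 0, 0], -80]
    - [[85, -0.8, -0.5], -90]
    - [[90, -0.8, -0.5], -100]
    - [[90, -0.8, -0.5], -103.2]
    - [[90, -0.8, -0.5], -103.2]

```text
time: 41.32
tool_pos: [457.4, -97.2, 139.6]
tcp_rot: [-12.0, 89.1, -32.8]
ft_force: [-0.0, 0.3, 0.9]
finger_gap: 85.0
```

```bash
python3 key.py
```

```text
key 1049 (456.46759033203125, -97.50999450683594) (9.691930770874023, 47.83974075317383) wing yaw -21.2 z [ 96.5 100.8 102.8]
p [456. -98.  74.] shift [65.6 -0.4 -1.7] turn 0.3 | jaw yaw now 69.1 q6 -87.2 q1 -18.1
[-18.1 -10.7 112.9  -0.2  77.  -87.2] 41.375
```

>>> move_arm:
  deltas:
    - [[25, 0, -1], 0]
    - [[50, 0, -1.5], 0]
    - [[63, 0, -1.5], 0]
    - [[65.5, -0.4, -1.5], 0]
    - [[65.5, -0.4, -1.5], 0]

```text
time: 42.0
tool_pos: [457.2, -97.8, 74.8]
tcp_rot: [-11.1, 89.1, -32.0]
ft_force: [0.6, -0.4, -0.0]
finger_gap: 85.6
```

>>> move_arm:
  deltas:
    - [[0, 0, 0], 0]
    - [[0, 0, 0], 0]
    - [[0, 0, 0], 0]
    - [[0, 0, 0], 0]
    - [[0, 0, 0], 0]
    - [[0, 0, 0], 0]
    - [[0, 0, 0], 8]
    - [[0, 0, 0], 16]
    - [[0, 0, 0], 24]
    - [[0, 0, 0], 32]
    - [[0, 0, 0], 40]
    - [[0, 0, 0], 48]
  jaw: -1
  squeeze: 60

```text
time: 43.5
tool_pos: [457.1, -98.2, 75.1]
tcp_rot: [34.4, 89.0, -34.8]
ft_force: [-2.5, -2.0, 5.1]
finger_gap: 8.8
```

```bash
python3 -c "
from h import *
s=r.sense();print({k:np.round(s[k],2) for k in ('time','tool_pos','joint_pos','ft_force','wrist_torque','finger_gap')})"
```

```text
{'time': np.float64(43.5), 'tool_pos': array([457.12, -98.18,  75.08]), 'joint_pos': array([-18.19,  -6.37, 116.13,  -0.29,  69.31, -38.94]), 'ft_force': array([-2.51, -2.04,  5.06]), 'wrist_torque': array([-0.63,  0.71,  0.12]), 'finger_gap': np.float64(8.82)}
```

>>> move_arm:
  deltas:
    - [[0, 0, 0], 9]
    - [[0, 0, 0], 18]
    - [[0, 0, 0], 27]
    - [[0, 0, 0], 36]
    - [[0, 0, 0], 45]
    - [[0, 0, 0], 54]
    - [[0, 0, 0], 63]
    - [[0, 0, 0], 72]
    - [[0, 0, 0], 81]
    - [[0, 0, 0], 90]

```text
time: 44.75
tool_pos: [456.9, -98.1, 75.1]
tcp_rot: [123.7, 89.1, -35.7]
ft_force: [-0.9, -1.5, 3.4]
finger_gap: 9.0
```

>>> move_arm:
  deltas:
    - [[0, 0, 0], 9]
    - [[0, 0, 0], 18]
    - [[0, 0, 0], 27]
    - [[0, 0, 0], 36]
    - [[0, 0, 0], 45]
    - [[0, 0, 0], 54]
    - [[0, 0, 0], 63]
    - [[0, 0, 0], 72]
    - [[0, 0, 0], 81]
    - [[0, 0, 0], 90]
    - [[0, 0, 0], 90]

```text
time: 46.12
tool_pos: [456.9, -97.9, 75.0]
tcp_rot: [-145.3, 89.1, -34.7]
ft_force: [-0.2, -0.2, 2.1]
finger_gap: 8.9
```

```bash
python3 -c "
from h import *
s=r.sense();print({k:np.round(s[k],2) for k in ('time','tool_pos','joint_pos','ft_force','wrist_torque','finger_gap')})"
```

```text
{'time': np.float64(46.12), 'tool_pos': array([456.92, -97.93,  75.03]), 'joint_pos': array([-18.18,  -6.36, 116.12,  -0.28,  69.36, 141.29]), 'ft_force': array([-0.18, -0.17,  2.13]), 'wrist_torque': array([ 0.32,  0.48, -0.03]), 'finger_gap': np.float64(8.94)}
```

>>> move_arm:
  deltas:
    - [[0, 0, 0], 0]
    - [[0, 0, 0], 0]
    - [[0, 0, 0], 0]
    - [[0, 0, 0], 0]
    - [[0, 0, 0], 0]
    - [[-35, 0, 0], 0]
    - [[-65, 0, 0], -10]
    - [[-65, 0, 0], -20]
    - [[-65, 0, 0], -30]
    - [[-65, 0, 0], -40]
    - [[-65, 0, 0], -50]
    - [[-65, 0, 0], -60]
  jaw: 1

```text
time: 47.62
tool_pos: [456.0, -97.3, 140.0]
tcp_rot: [154.4, 89.1, -34.7]
ft_force: [0.8, 0.9, -0.7]
finger_gap: 85.5
```

>>> move_arm:
  deltas:
    - [[0, 0, 0], -10]
    - [[0, 0, 0], -20]
    - [[0, 0, 0], -30]
    - [[0, 0, 0], -40]
    - [[0, 0, 0], -50]
    - [[0, 0, 0], -60]
    - [[0, 0, 0], -70]
    - [[0, 0, 0], -80]
    - [[0, 0, 0], -90]
    - [[0, 0, 0], -100]
    - [[0, 0, 0], -110]
    - [[0, 0, 0], -120]

```text
time: 49.12
tool_pos: [456.0, -97.3, 140.0]
tcp_rot: [34.1, 89.1, -34.6]
ft_force: [-0.1, 0.3, -0.3]
finger_gap: 85.4
```

```bash
python3 key.py
```

```text
key 1040 (456.7107849121094, -96.94387817382812) (9.945147514343262, 47.078346252441406) wing yaw -69.4 z [ 96.6 100.7 102.8]
p [457. -97.  74.] shift [66.   0.2 -1. ] turn 1.2 | jaw yaw now 21.8 q6 -39.9 q1 -18.1
[-18.1 -11.  113.   -0.3  77.1 -39.9] 49.175
```

>>> move_arm:
  deltas:
    - [[25, 0, -0.5], 1.2]
    - [[50, 0, -1], 1.2]
    - [[63, 0, -1], 1.2]
    - [[65.5, 0.2, -1], 1.2]
    - [[65.5, 0.2, -1], 1.2]

```text
time: 49.8
tool_pos: [457.2, -97.1, 75.2]
tcp_rot: [35.6, 89.0, -33.9]
ft_force: [0.2, -0.8, -0.1]
finger_gap: 85.4
```

>>> move_arm:
  deltas:
    - [[0, 0, 0], 0]
    - [[0, 0, 0], 0]
    - [[0, 0, 0], 0]
    - [[0, 0, 0], 0]
    - [[0, 0, 0], 0]
    - [[0, 0, 0], 0]
    - [[0, 0, 0], 9]
    - [[0, 0, 0], 18]
    - [[0, 0, 0], 27]
    - [[0, 0, 0], 36]
    - [[0, 0, 0], 45]
    - [[0, 0, 0], 54]
  jaw: -1
  squeeze: 50

```text
time: 51.3
tool_pos: [457.5, -97.4, 75.4]
tcp_rot: [89.5, 89.0, -34.3]
ft_force: [-0.0, -2.2, 1.4]
finger_gap: 9.4
```

>>> move_arm:
  deltas:
    - [[0, 0, 0], 9]
    - [[0, 0, 0], 18]
    - [[0, 0, 0], 27]
    - [[0, 0, 0], 34]
    - [[0, 0, 0], 34]

```text
time: 51.92
tool_pos: [457.8, -97.7, 75.4]
tcp_rot: [123.0, 88.9, -34.6]
ft_force: [1.4, -4.0, -0.2]
finger_gap: 8.9
```

```bash
cat > st.py <<'E'
from h import *
s=r.sense();print({k:np.round(s[k],2) for k in ('time','tool_pos','joint_pos','joint_efforts','ft_force','wrist_torque','finger_gap')})
E
python3 st.py
```

```text
{'time': np.float64(51.92), 'tool_pos': array([457.79, -97.7 ,  75.43]), 'joint_pos': array([-18.09,  -6.39, 116.11,  -0.32,  69.27,  49.7 ]), 'joint_efforts': array([  1.5 , -39.96, -44.84,   0.88,   0.23,   1.34]), 'ft_force': array([ 1.36, -3.98, -0.17]), 'wrist_torque': array([-0.39,  0.29, -0.05]), 'finger_gap': np.float64(8.94)}
```

>>> move_arm:
  deltas:
    - [[0, 0, 0], 6]
    - [[0, 0, 0], 12]
    - [[0, 0, 0], 12]

```text
time: 52.3
tool_pos: [457.8, -97.9, 75.4]
tcp_rot: [134.4, 88.9, -35.1]
ft_force: [0.5, -2.7, 0.7]
finger_gap: 9.0
```

```bash
python3 st.py
```

```text
{'time': np.float64(52.3), 'tool_pos': array([457.83, -97.89,  75.44]), 'joint_pos': array([-18.1 ,  -6.39, 116.11,  -0.33,  69.26,  61.52]), 'joint_efforts': array([  1.5 , -39.8 , -45.09,   0.85,  -0.14,   1.1 ]), 'ft_force': array([ 0.48, -2.74,  0.66]), 'wrist_torque': array([-0.33,  0.34, -0.01]), 'finger_gap': np.float64(9.02)}
```

>>> move_arm:
  deltas:
    - [[0, 0, 0], 6]
    - [[0, 0, 0], 12]
    - [[0, 0, 0], 12]

```text
time: 52.68
tool_pos: [457.8, -98.1, 75.4]
tcp_rot: [145.7, 88.9, -35.6]
ft_force: [0.5, -3.6, 0.9]
finger_gap: 9.0
```

```bash
python3 st.py
```

```text
{'time': np.float64(52.68), 'tool_pos': array([457.83, -98.07,  75.42]), 'joint_pos': array([-18.11,  -6.38, 116.11,  -0.35,  69.25,  73.29]), 'joint_efforts': array([  1.71, -39.81, -45.11,   1.01,  -0.16,   1.09]), 'ft_force': array([ 0.55, -3.61,  0.87]), 'wrist_torque': array([-0.37,  0.49, -0.07]), 'finger_gap': np.float64(9.0)}
```

>>> move_arm:
  deltas:
    - [[0, 0, 0], 6]
    - [[0, 0, 0], 12]
    - [[0, 0, 0], 12]

```text
time: 53.05
tool_pos: [457.8, -98.2, 75.4]
tcp_rot: [156.7, 88.9, -36.3]
ft_force: [-0.6, -3.8, -0.1]
finger_gap: 8.9
```

```bash
python3 st.py
```

```text
{'time': np.float64(53.05), 'tool_pos': array([457.79, -98.19,  75.42]), 'joint_pos': array([-18.12,  -6.38, 116.11,  -0.36,  69.25,  85.03]), 'joint_efforts': array([  1.92, -39.69, -45.15,   1.15,  -0.24,   1.08]), 'ft_force': array([-0.58, -3.82, -0.09]), 'wrist_torque': array([-0.41,  0.48, -0.  ]), 'finger_gap': np.float64(8.91)}
```

>>> move_arm:
  deltas:
    - [[0, 0, 0], 6]
    - [[0, 0, 0], 12]
    - [[0, 0, 0], 12]

```text
time: 53.42
tool_pos: [457.7, -98.4, 75.4]
tcp_rot: [167.8, 88.9, -36.9]
ft_force: [-0.8, -4.6, 1.4]
finger_gap: 9.0
```

```bash
python3 st.py
```

```text
{'time': np.float64(53.42), 'tool_pos': array([457.73, -98.36,  75.42]), 'joint_pos': array([-18.13,  -6.39, 116.11,  -0.37,  69.25,  96.75]), 'joint_efforts': array([  2.12, -39.65, -45.2 ,   1.32,  -0.31,   1.08]), 'ft_force': array([-0.77, -4.56,  1.42]), 'wrist_torque': array([-0.48,  0.51, -0.02]), 'finger_gap': np.float64(8.96)}
```

>>> move_arm:
  deltas:
    - [[0, 0, 0], 0]
    - [[0, 0, 0], 0]
    - [[0, 0, 0], 0]
    - [[0, 0, 0], 0]
    - [[0, 0, 0], 0]
    - [[-35, 0, 0], 0]
    - [[-65, 0, 0], 0]
    - [[-65, 0, 0], 0]
  jaw: 1

```text
time: 54.42
tool_pos: [458.8, -98.2, 143.4]
tcp_rot: [172.2, 88.6, -32.6]
ft_force: [1.1, 0.1, 0.2]
finger_gap: 85.4
```

```bash
python3 key.py; python3 st.py
```

```text
key 1017 (457.54632568359375, -98.16346740722656) (9.650218963623047, 48.125587463378906) wing yaw -25.0 z [ 96.5 100.6 102.6]
p [458. -98.  74.] shift [67.5  0.1  1.5] turn 0.3 | jaw yaw now -114.7 q6 96.7 q1 -18.1
[-18.1 -11.1 112.9  -0.4  77.   96.7] 54.475
{'time': np.float64(54.48), 'tool_pos': array([457.72, -97.89, 141.56]), 'joint_pos': array([-18.08, -11.08, 112.95,  -0.36,  76.95,  96.74]), 'joint_efforts': array([ 2.000e-02, -3.971e+01, -5.002e+01, -4.000e-02,  1.000e-02,
       -0.000e+00]), 'ft_force': array([ 0.25, -0.08,  0.08]), 'wrist_torque': array([-0.02,  0.02, -0.03]), 'finger_gap': np.float64(85.48)}
```

>>> move_arm:
  deltas:
    - [[25, 0, 0.5], 0.3]
    - [[50, 0, 1], 0.3]
    - [[64, 0, 1.5], 0.3]
    - [[67, 0, 1.5], 0.3]
    - [[67, 0, 1.5], 0.3]

```text
time: 55.1
tool_pos: [457.7, -98.1, 74.7]
tcp_rot: [170.6, 88.8, -34.5]
ft_force: [-0.3, -0.3, 0.7]
finger_gap: 85.1
```

>>> move_arm:
  deltas:
    - [[0, 0, 0], 0]
    - [[0, 0, 0], 0]
    - [[0, 0, 0], 0]
    - [[0, 0, 0], 0]
    - [[0, 0, 0], 0]
    - [[0, 0, 0], 0]
    - [[0, 0, 0], 3]
    - [[0, 0, 0], 6]
    - [[0, 0, 0], 8]
    - [[0, 0, 0], 8]
  jaw: -1
  squeeze: 50

```text
time: 56.35
tool_pos: [457.7, -98.4, 75.1]
tcp_rot: [175.8, 88.7, -37.1]
ft_force: [-3.6, -2.0, 6.5]
finger_gap: 9.4
```

```bash
python3 st.py
```

```text
{'time': np.float64(56.35), 'tool_pos': array([457.69, -98.39,  75.08]), 'joint_pos': array([-18.09,  -6.53, 116.29,  -0.44,  69.05, 104.99]), 'joint_efforts': array([ -0.9 , -37.7 , -44.37,   1.71,  -1.03,   2.52]), 'ft_force': array([-3.55, -2.05,  6.51]), 'wrist_torque': array([-0.35,  0.56,  2.2 ]), 'finger_gap': np.float64(9.39)}
```

>>> move_arm:
  deltas:
    - [[0, 0, 0], 3]
    - [[0, 0, 0], 6]
    - [[0, 0, 0], 8]
    - [[0, 0, 0], 8]

```text
time: 56.85
tool_pos: [457.6, -98.4, 75.3]
tcp_rot: [-179.7, 88.7, -40.4]
ft_force: [-3.9, -0.9, 4.9]
finger_gap: 9.2
```

```bash
python3 st.py
```

```text
{'time': np.float64(56.85), 'tool_pos': array([457.65, -98.39,  75.27]), 'joint_pos': array([-18.03,  -6.55, 116.28,  -0.52,  69.08, 112.82]), 'joint_efforts': array([ -3.97, -37.91, -44.57,   2.46,  -0.99,   5.37]), 'ft_force': array([-3.89, -0.92,  4.95]), 'wrist_torque': array([-0.19,  0.52,  5.07]), 'finger_gap': np.float64(9.16)}
```

The stop is reached: wrist moment rose from about 0 to 5 N m. Release, retreat, final check.

>>> move_arm:
  deltas:
    - [[0, 0, 0], 0]
    - [[0, 0, 0], 0]
    - [[0, 0, 0], 0]
    - [[0, 0, 0], 0]
    - [[0, 0, 0], 0]
    - [[-35, 0, 0], 0]
    - [[-90, 0, 0], 0]
    - [[-150, 0, 0], 0]
    - [[-170, 0, 0], 0]
    - [[-170, 0, 0], 0]
    - [[-170, 0, 0], 0]
  jaw: 1

```text
time: 58.22
tool_pos: [454.0, -95.7, 243.5]
tcp_rot: [178.0, 88.8, -42.7]
ft_force: [-0.5, 0.7, -1.0]
finger_gap: 85.1
```

```bash
python3 key.py; python3 - <<'E'
from h import *
im,P=snap('top'); cv2.imwrite('pics/f.png',cv2.resize(im[80:300,100:440,::-1],(800,518),interpolation=cv2.INTER_CUBIC))
q=P[(P[...,2]>190)&(P[...,2]<210)&(np.hypot(P[...,0]-650,P[...,1]+126)<60)]; print('bar',cv2.minAreaRect(q[:,:2].astype(np.float32)),np.median(q[:,2]))
hsv=cv2.cvtColor(im,cv2.COLOR_RGB2HSV).astype(int); v,u=np.mgrid[:384,:512]
m=(u>150)&(u<205)&(v>145)&(v<240)&(hsv[...,1]<70)&(hsv[...,2]>110)
q=P[m&(P[...,2]<40)]; c=cv2.minAreaRect(q[:,:2].astype(np.float32)); print('pan',len(q),c,np.median(q[:,2]))
d=np.array(c[0])-Mc; print('in mat frame',d@EM, d@np.array([-EM[1],EM[0]]))
E
```

```text
key 512 (457.65045166015625, -98.23172760009766) (9.997968673706055, 47.69945526123047) wing yaw -26.5 z [ 96.2 100.5 102.7]
p [458. -98.  74.] shift [169.2  -0.7  -1.3] turn -14.2 | jaw yaw now -130.7 q6 112.8 q1 -17.8
[-17.8 -15.4 105.9  -0.5  88.5 112.8] 58.275
bar ((651.8646240234375, -127.6670913696289), (89.40046691894531, 14.34027099609375), 56.68596267700195) 202.1553053236919
pan 487 ((630.26513671875, 284.601318359375), (89.97266387939453, 70.39129638671875), 21.29810333251953) 5.719249017467064
in mat frame 49.451596720526624 -20.802972391102596
```

View pics/f.png

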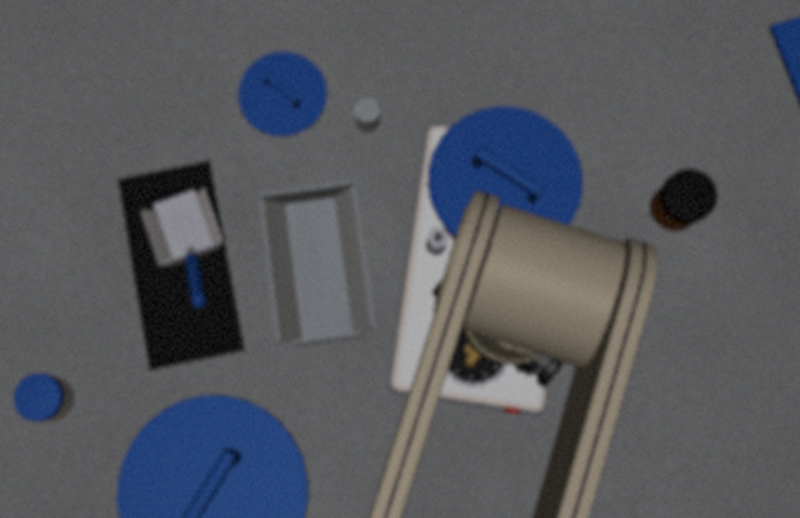

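```bash
python3 -c "
from h import *
r.hand_in(); print('ok')"
```

```text
the job is handed in; nothing more can be done
ok
```

The job is done and handed in at about 58 s of the 210 s allowed. I got no verdict back, so the results below are from my own last checks.

- **Slugs:** there were four. All of them went into the bowl in one scoop load and showed there in the top view, with the tray empty. They have been under the lid since, so I have not seen them again.
- **Lid:** its height and position match the start to about 1–2 mm, and its top face is flat.
- **Key:** I wound it about 365° clockwise in three grips. On the last grip the wrist moment jumped from near 0 to 5 N m, so it is against its stop. The measured turn alone gives at least 6.35 rad.
- **Scoop:** it lies upright with its pan on the mat, about 49 mm along and 21 mm off the mat's centre, well inside the edge. That is roughly 20–30 mm and 9° from where I let it go, probably the random knock. I left it because it is still within limits.
- **Pot, jar and weight:** they look untouched in the last picture. I did not measure their positions again.
- **Robot:** it is clear of everything.

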